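# Take the finished waffle out of the waffle iron and lay it on the cooling rack

## Robot

A 7-joint arm with a two-finger parallel gripper is mounted at the origin on a cart in front of the work surface, level with it; the furniture and walls round the work are solid. World frame = base frame: x ahead of the robot, y to its left, z up, the work surface at z = 0. Lengths are in mm, angles in rad, forces in N, time in s.
With the tool pointing down it reaches from about 400 to 900 mm from the base axis. Payload 5.6 kg.
Tool frame: the origin (TCP) lies on the centre line of the jaws, within the pads' length; the fingertips stand 22 mm ahead of it and the grasp point (between the pads) lies 3 mm ahead of it; x points along the fingers, y is the direction in which the jaws open and shut, and the axes are right-handed (so a half turn about x gives the same grasp; the last joint's range is limited). The gripper opens to 92 mm and grips with 3 to 60 N. Pads are 20 mm wide; open, the fingers measure 128 mm over their backs; the gripper's body (75 mm by 189 mm) begins 69 mm behind the grasp point.
Start: joints at [1.203, 0.468, -0.012, 1.603, 0.006, 1.071, -0.056], TCP at [207.387, -616.035, 236.592] pointing down, gripper open.
Joint ranges: [-2.53, 2.53], [-0.31, 2.02], [-1.57, 1.55], [0.28, 2.44], [-1.29, 4.43], [0.15, 1.84], [-2.92, 2.92]. Speed limits (rad/s): [2.57, 2.57, 3.14, 3.14, 3.14, 3.14, 3.14].

## Interface

Orientations are given as a rotation vector (axis times angle).
In Python, from cell import sensors, optics, ticket gives the robot as it stands.
- The arm moves only by the tool send_rows, never from a script. Its argument "series" is a list of rows, each a list of 7 numbers: the shift along the tool's x, y, z in mm, then the turn, a rotation vector about the tool's x, y, z in rad, then the opening, from 0 (shut) to 1 (fully open). A call has 1 to 5 rows; each row shifts and turns the pose as measured when the row begins, along the tool's axes as they then stand; what a row does not reach is not made up. A row lasts 1/8 s, in which the tool goes at most 62.5 mm and 10.7 degrees, less where a joint would pass 70% of its speed; a pose out of reach is approached as far as the arm can. A call is refused whole if a number of a shift passes 62.5 or a number of a turn 0.188, either way. A call with a gripper value outside its range is refused whole. The fingers move at their own pace and stop on an object; the grip force is fixed at half the most. Time passes only in rows, so rows that do not move let the fingers close. It gives the time, the measured TCP pose, the force and the opening at its end, in the units of the state.
- sensors.get_obs(): the state, without advancing time (a new reading comes with each control period).
- optics.grab_frame(name): name is "scene" or "top" or "wrist"; returns (picture, depth): 480x640x3 uint8, red, green, blue; 480x640 float32, mm along the optical axis (not along the pixel's ray), 0 where there is no reading.
- optics.camera_info(name): a dict with "vertical_fov" (degrees; the focal length in pixels is half the picture's height over the tangent of half this angle, whatever the lens; pixels are square), "cx", "cy" (the principal point, pixels), "k1" (the pictures are not rectified: a ray, as slopes to the right and down, at radius r is drawn at 1 + k1 r^2 times it, then the intrinsics apply), "rvec" (rotation vector, rad) and "tvec" (3), from world to camera coordinates, as OpenCV has them; the wrist camera has in their place "hand_eye" (4x4, takes a point from camera to tool coordinates, whose origin is the TCP and whose axes are the tool frame's). Camera axes: x right, y down, z forward; pixel columns grow to the right and rows downward; lengths in mm; the calibration is good to about 2 mm. A picture is of the moment at which its call begins: read the wrist's pose just before it. camera_info takes no time and is no camera call.
- ticket.hand_in(): hands the job in, once; it reports no verdict.
The state is a dict: "time_s": time; "joints": joint angles; "dq": joint speeds; "tau": joint torques, N m; "ee_pos": TCP position; "tool_rot": TCP orientation; "ft_force": force on the tool from outside, world axes, zero at the start; "ft_torque": the same for the moment, N m; "finger_gap": opening from 0.0 (shut) to 1.0 (fully open).
Only numpy, scipy, OpenCV 4.12 (cv2) and the standard library are available. Lean on these libraries where they do the work, as an engineer would, in place of code of your own. Each camera call takes 0.05 s, during which the arm holds its last target.

## Task

The waffle is done: swing the lid of the waffle iron all the way up by its handle and leave it standing open, lift the crisp waffle straight up off the studs of its mould without tipping it, draw it out from under the slanting lid and lay it flat in the middle of the wire cooling rack (not on the plate). Grip it gently, set it down rather than drop it, let go, and leave the other things on the counter where they are.

Things in the scene. Friction and masses are not known exactly. Their poses are not given: they have to be found in the camera images.
- waffle_iron: Counter-top waffle iron, fixed; steel base 200 (x) x 160 (y) mm, dark mould plate with a flat top 60 mm above the counter and nothing on it beside the mould, so fingers can go down to it there. Origin: centre of the underside, on the counter; own x points from the front (handle side) to the hinge at the back, y left, z up.
- mould (a point): Centre of the floor of the mould recess, 50 mm above the counter, 8 mm behind the iron's origin, axes as the iron's. The recess is 120 (x) x 64 (y) x 10 mm deep, open on top; 2 x 4 tapered square studs, 7.5 mm high, stand on its floor in the waffle's lower pockets with about 2 mm play, so the waffle must rise 12 mm or more before it goes sideways.
- iron_lid (a joint): Lid angle, rad: 0 closed, grows as the lid swings up and back; stop at 1.05 (60 degrees), so the open lid slants over the mould and bars a tool pointing straight down: come from the front, tilted like the lid (20 to 35 degrees from vertical, wrist toward the handle side). A stiff friction hinge holds the lid at any angle; lifting takes about 5 N at the handle. Starts closed or a little ajar.
- lid_hinge (a point): Point on the hinge axis, 108 mm behind the iron's origin, 64 mm above the counter; the axis runs along the iron's y. Axes as the iron's; it does not move with the lid. The lid reaches forward to 205 mm from the hinge, is 154 mm wide; its underside lies 3 mm below the axis when closed, its top 103 mm above the counter.
- lid_grip (a point): Middle of the lid's black round handle, 22 mm thick, 84 mm long, that sticks out forward from the middle of the lid's front edge. It swings with the lid; closed, it is 160 mm in front of the iron's origin, 82 mm above the counter: 268 mm in front of and 18 mm above the hinge axis. x along the handle toward the hinge, y along the hinge axis. Pinch it across y; it may pivot between the fingers.
- waffle_mid (a point): Centre of the crisp brown oblong waffle, 116 (x) x 60 (y) x 30 (z) mm, 85 g, 2 x 4 square pockets in each face. It starts in the mould under the lid, underside on the mould floor, the upper 20 mm above the plate, long side along the iron's x, z up. Pinch it across its 60 mm width at mid length; grip at 10 to 15 N a finger, over 40 N it breaks.
- rack_top (a point): Centre of the top of the chromed wire cooling rack, 28 mm above the counter; the rack is 220 (own x) x 180 (own y) mm, thirteen wires along its x, fixed to the counter. Laid flat, the waffle's centre is 15 mm above this point.
- plate: Round white plate, 170 mm across, loose, not to be used; the rack stands on one side of the iron and the plate on the other, either way round. Origin: centre of its underside.
- oats: Square clear tub with beige filling, 69 x 69 x 75 mm, loose bystander. Origin: centre of its underside.
- berries: Square clear tub with pink filling, 69 x 69 x 75 mm, loose bystander. Origin: centre of its underside.
- jug: Small steel milk jug, 101 x 69 x 92 mm, loose bystander. Origin: centre of its underside.
- spice: Spice jar with a dark cap, 44 mm across, 105 mm high, loose bystander. Origin: centre of its underside.
- mill: Shaker with a domed top, 44 mm across, 90 mm high, loose bystander. Origin: centre of its underside.
- waffle: The same waffle; origin: centre of its underside, 15 mm below waffle_mid, axes as waffle_mid's.

How it is judged:
By the outcome, as a careful person would: the job done as asked, in the order asked, and still so for the second after the job is handed in, with the robot touching nothing.
It also fails if it takes over 62 s, if anything falls off the work surface, if the arm or the gripper's body presses on something with over 40 N, if the wrist force passes 120 N, or if a joint passes its speed limit or range.

## Working session

There is one attempt and no reset: what is moved stays moved. The work goes in short steps, Python scripts to look and compute and a tool call to move; the robot and the scene stay as the last step left them, time stands still between calls to the robot, and variables do not carry over. Pictures are saved under pics/ and viewed, and the job is handed in when it is done.

Besides the shell and the picture viewer there is one more tool, called after "Request:" in YAML: its name, and indented under it one key for each argument. send_rows: Moves the arm, as the interface text tells. Its arguments: {"type":"object","properties":{"series":{"type":"array"}},"required":["series"]}

```bash
ls; mkdir -p pics
python3 - <<'E'
from cell import sensors, optics
import cv2
o=sensors.get_obs();print(o)
for n in ("scene","top","wrist"):
    p,d=optics.grab_frame(n);cv2.imwrite(f"pics/{n}0.png",p[:,:,::-1]);print(n,optics.camera_info(n),d.min(),d.max())
    import numpy as np; np.save(f"pics/{n}0.npy",d)
E
```

```text
pics
{'time_s': 0.0, 'joints': array([ 1.20303278,  0.46837374, -0.01164728,  1.6036084 ,  0.00601129,
        1.07138747, -0.05631609]), 'dq': array([ 3.85254619e-04,  3.50615523e-04,  6.86693351e-05,  3.53105803e-04,
        1.16661847e-03, -3.22709490e-04,  5.03994197e-04]), 'tau': array([-4.17542897e-04, -5.20575213e+01, -1.25785737e-02, -2.43748194e+01,
       -5.66932163e-02,  1.73310220e-02,  1.61507023e-04]), 'ee_pos': array([ 207.19276879, -615.52695319,  235.64886378]), 'tool_rot': array([ 2.04605793,  0.33698363, -2.04687034]), 'ft_force': array([0.39222108, 0.30496287, 0.69052749]), 'ft_torque': array([ 1.64694195e-02, -8.41543597e-03, -1.43980970e-06]), 'finger_gap': 1.0001240126563626}
scene {'vertical_fov': 46.385244610308256, 'cx': 319.81427742346244, 'cy': 235.35112841554923, 'k1': -0.09241178536381081, 'rvec': array([ 0.97511483, -2.45811224,  1.06754383]), 'tvec': array([ 457.65347672,  299.55935257, 1102.43086425])} 0.0 3999.5874
top {'vertical_fov': 52.24167905021406, 'cx': 316.5876210347075, 'cy': 242.59351567336947, 'k1': -0.05313820410308286, 'rvec': array([ 2.13101274, -2.18401451,  0.14228607]), 'tvec': array([  42.33869551,  616.55991458, 1190.73531305])} 0.0 2349.052
wrist {'vertical_fov': 59.68916703857404, 'cx': 317.6958744535128, 'cy': 244.2368973196441, 'k1': 0.0027414904360355263, 'hand_eye': array([[ 5.72704829e-04, -2.59388636e-01,  9.65772855e-01,
        -1.48153265e+02],
       [ 9.99999836e-01,  1.64040505e-04, -5.48943252e-04,
         2.87617425e-01],
       [-1.60362259e-05,  9.65773011e-01,  2.59388687e-01,
        -7.33701117e+01],
       [ 0.00000000e+00,  0.00000000e+00,  0.00000000e+00,
         1.00000000e+00]])} 0.0 1581.7086
```

View pics/scene0.png

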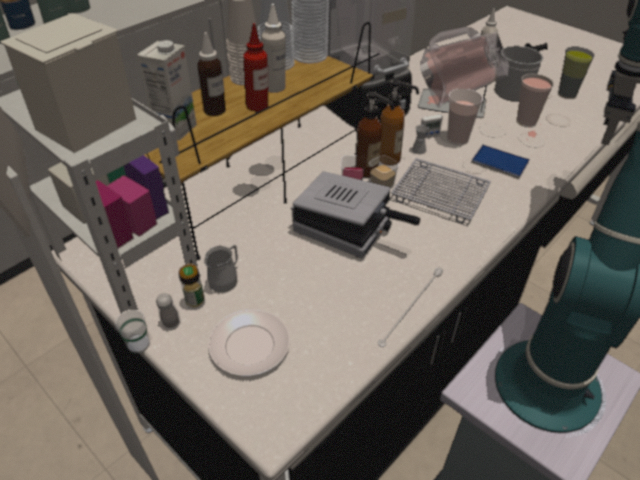

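View pics/top0.png

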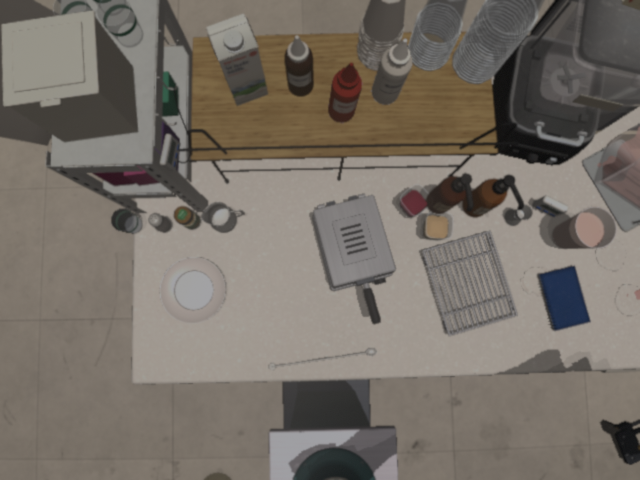

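View pics/wrist0.png

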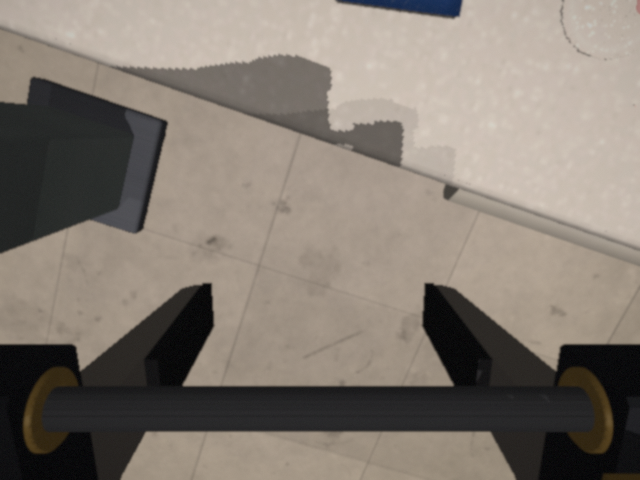

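```bash
cat > h.py <<'E'
import numpy as np, cv2
from scipy.spatial.transform import Rotation as R
from cell import sensors, optics
def cam(n):
    c=optics.camera_info(n); f=240/np.tan(np.radians(c['vertical_fov'])/2)
    K=np.array([[f,0,c['cx']],[0,f,c['cy']],[0,0,1]]); D=np.array([c['k1'],0,0,0,0.])
    return c,K,D
def world(n,uv,depth=None,z=None,obs=None):
    c,K,D=cam(n); uv=np.asarray(uv,float).reshape(-1,1,2)
    s=cv2.undistortPoints(uv,K,D).reshape(-1,2); ray=np.c_[s,np.ones(len(s))]
    if n=='wrist':
        H=c['hand_eye']; Rt=R.from_rotvec(obs['tool_rot']).as_matrix()
        Rw=Rt@H[:3,:3]; o=obs['ee_pos']+Rt@H[:3,3]
    else:
        Rm=cv2.Rodrigues(c['rvec'])[0]; Rw=Rm.T; o=-Rm.T@c['tvec']
    if depth is not None:
        P=ray*np.asarray(depth).reshape(-1,1)
        return o+P@Rw.T
    d=ray@Rw.T; return o+d*((z-o[2])/d[:,2])[:,None]
def cloud(n,d,obs=None):
    v,u=np.mgrid[:480,:640]; return world(n,np.c_[u.ravel(),v.ravel()],d.ravel(),obs=obs).reshape(480,640,3)
def proj(n,P):
    c,K,D=cam(n); return cv2.projectPoints(np.asarray(P,float).reshape(-1,1,3),c['rvec'],c['tvec'],K,D)[0].reshape(-1,2)
E
python3 - <<'E'
from h import *
d=np.load('pics/top0.npy');C=cloud('top',d)
for u,v in [(250,250),(355,240),(340,215),(370,300),(375,315),(470,280),(430,250),(500,310),(193,290),(220,215),(413,203),(437,227)]: print(u,v,C[v,u].round(1))
p=cv2.imread('pics/top0.png')
c=cv2.resize(p[180:340,300:530],None,fx=3.4,fy=3.4,interpolation=cv2.INTER_CUBIC);cv2.imwrite('pics/crop0.png',c)
s=cv2.imread('pics/scene0.png')
cv2.imwrite('pics/crop1.png',cv2.resize(s[140:270,270:500],None,fx=3.4,fy=3.4,interpolation=cv2.INTER_CUBIC))
E
```

```text
250 250 [608.1 200.8  -7. ]
355 240 [611.5 -63.  116.2]
340 215 [675.2 -30.4 100. ]
370 300 [470.1 -92.9 118.4]
375 315 [ 435.5 -102.2  126.3]
470 280 [ 515.4 -368.2   -3.2]
430 250 [ 5.958e+02 -2.670e+02  5.000e-01]
500 310 [ 436.7 -429.6   29.2]
193 290 [507.1 345.3   8.8]
220 215 [701.2 277.7   1. ]
413 203 [ 711.6 -219.4   46.1]
437 227 [ 647.5 -274.9   54.2]
```

View pics/crop0.png

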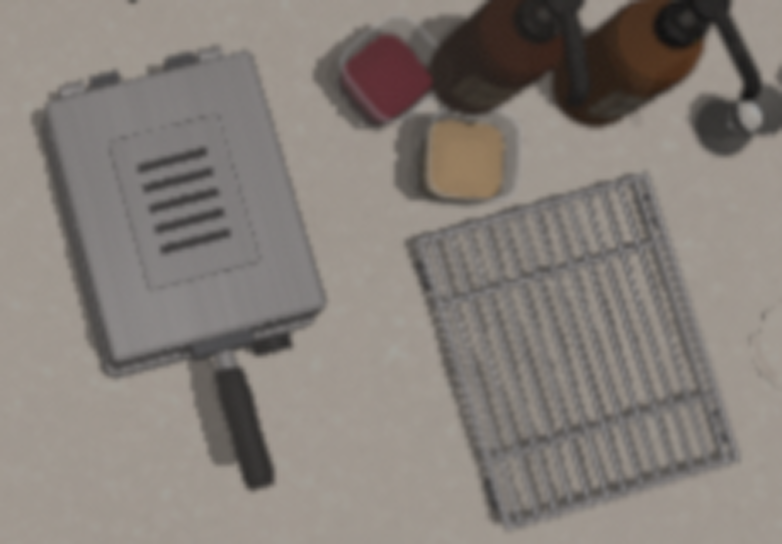

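View pics/crop1.png

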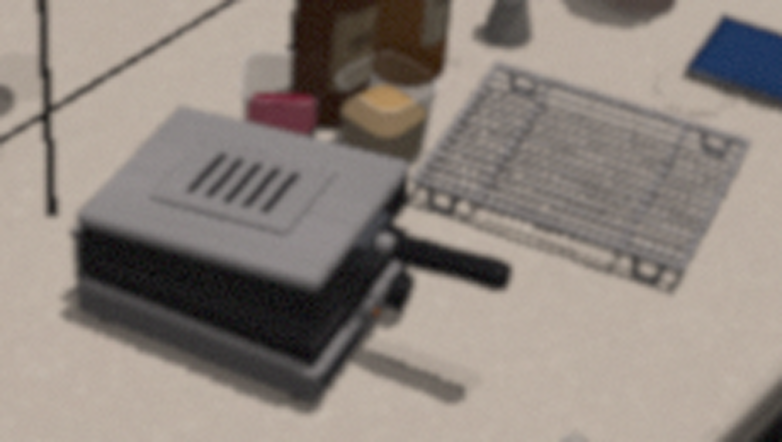

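Run:
```python
from h import *
for n,poly in (('top',[(50,102),(250,60),(318,298),(112,355)]),('scene',[(185,115),(400,162),(320,285),(88,218)])):
    d=np.load(f'pics/{n}0.npy');C=cloud(n,d)
    off=np.array([300,180] if n=='top' else [270,140])
    pl=np.array(poly)/3.4+off; m=np.zeros((480,640),np.uint8)
    cc=pl.mean(0); cv2.fillPoly(m,[np.round(cc+(pl-cc)*.9).astype(int)],1)
    P=C[(m>0)&(d>0)]; 
    A=np.c_[P[:,:2]-[600,-60],np.ones(len(P))]
    x=np.linalg.lstsq(A,P[:,2],rcond=None)[0]; r=P[:,2]-A@x
    k=abs(r)<8; x=np.linalg.lstsq(A[k],P[k,2],rcond=None)[0]; r=P[k,2]-A[k]@x
    print(n,x,'tilt',np.degrees(np.arctan(np.hypot(*x[:2]))),'dir',np.degrees(np.arctan2(-x[1],-x[0])),r.std(),len(P))
    # intersect corner rays with plane
    c=cv2.__version__
    o=world(n,pl,depth=np.zeros(4)); q=world(n,pl,depth=np.ones(4)*1000); dd=q-o
    t=(x[2]+ (o[:,:2]-[600,-60])@x[:2]-o[:,2])/(dd[:,2]-dd[:,:2]@x[:2]); W=o+dd*t[:,None]
    print(W.round(1)); print([np.linalg.norm(W[i]-W[(i+1)%4]).round(1) for i in range(4)])
    # counter height bias
    z=[C[v,u,2] for u,v in ([(280+i,300+j) for i in range(10) for j in range(10)] if n=='top' else [(300+i,300+j) for i in range(10) for j in range(10)])]
    print('counter',np.median(z))
# handle ray
uv=np.array([[228,372],[262,484],[222,370],[242,366],[249,489],[272,482]])/3.4+[300,180]
for z in (100,120): print(z,world('top',uv,z=z).round(1))
# rack corners, crop
rc=np.array([[412,240],[643,177],[735,458],[500,525]])/3.4+[300,180]
W=world('top',rc,z=28);print('rack',W.round(1),W.mean(0),[np.linalg.norm(W[i]-W[(i+1)%4]).round(1) for i in range(4)])
rs=np.array([[412,187],[500,65],[748,142],[672,290]])/3.4+[270,140]
W=world('scene',rs,z=28);print('rack scene',W.round(1),W.mean(0),[np.linalg.norm(W[i]-W[(i+1)%4]).round(1) for i in range(4)])
```

```text
top [-1.02162132e-01 -2.39562947e-02  1.13998428e+02] tilt 5.990315062838135 dir 13.197014058635588 2.615813482067158 3839
[[ 688.3   30.1  102.8]
 [ 715.1 -112.5  103.5]
 [ 543.6 -150.2  121.9]
 [ 508.2   -7.8  122.1]]
[np.float64(145.1), np.float64(176.6), np.float64(146.8), np.float64(185.1)]
counter -0.5201118052315223
scene [-9.87627789e-02 -2.96947946e-02  1.13969914e+02] tilt 5.888117104476171 dir 16.73434443704184 2.251682273882816 2182
[[ 705.1  -99.3  104.8]
 [ 539.2 -147.2  122.6]
 [ 496.1   -5.9  122.6]
 [ 673.5   35.8  103.9]]
[np.float64(173.6), np.float64(147.7), np.float64(183.2), np.float64(138.7)]
counter -0.1936338528221313
100 [[ 495.3  -88.9  100. ]
 [ 417.7 -109.6  100. ]
 [ 496.8  -84.8  100. ]
 [ 499.2  -98.8  100. ]
 [ 414.5 -100.4  100. ]
 [ 418.9 -116.5  100. ]]
120 [[ 494.7  -86.7  120. ]
 [ 418.4 -107.1  120. ]
 [ 496.2  -82.7  120. ]
 [ 498.5  -96.5  120. ]
 [ 415.3  -98.1  120. ]
 [ 419.6 -113.9  120. ]]
rack [[ 591.9 -237.8   28. ]
 [ 635.3 -415.6   28. ]
 [ 423.7 -470.6   28. ]
 [ 380.3 -292.3   28. ]] [ 507.78409515 -354.08760235   28.        ] [np.float64(183.0), np.float64(218.7), np.float64(183.6), np.float64(218.5)]
rack scene [[ 581.  -229.1   28. ]
 [ 628.  -412.2   28. ]
 [ 417.4 -466.3   28. ]
 [ 365.6 -267.2   28. ]] [ 498.00481142 -343.70923253   28.        ] [np.float64(189.0), np.float64(217.4), np.float64(205.8), np.float64(218.8)]
```

```bash
cat >> h.py <<'E'
from scipy.spatial.transform import Slerp
YAW=np.radians(13.5)
F=lambda: np.array([np.cos(YAW),np.sin(YAW),0])
def tool(tilt,yaw=None):
    yaw=YAW if yaw is None else yaw
    f=np.array([np.cos(yaw),np.sin(yaw),0]);t=np.radians(tilt)
    x=np.sin(t)*f-np.cos(t)*np.array([0,0,1]); y=np.array([-f[1],f[0],0]); return np.c_[x,y,np.cross(x,y)]
def rows(wps,grip,steps):
    "wps: list of (pos,R) ; steps rows for each leg"
    o=sensors.get_obs(); p=o['ee_pos'].copy(); Rm=R.from_rotvec(o['tool_rot'])
    print('t',o['time_s'],'p',p.round(1),'F',o['ft_force'].round(1),'gap',round(o['finger_gap'],3),'j',o['joints'].round(2))
    for (q,Q),n in zip(wps,steps):
        Q=R.from_matrix(Q); dR=(Rm.inv()*Q).as_rotvec(); p0,R0=p,Rm
        for k in range(1,n+1):
            pn=p0+(np.array(q)-p0)*k/n; Rn=R0*R.from_rotvec(dR*k/n)
            print([float(a) for a in Rm.inv().apply(pn-p).round(1)]+[float(a) for a in (Rm.inv()*Rn).as_rotvec().round(3)]+[grip]); p,Rm=pn,Rn
E
python3 - <<'E'
from h import *
o=sensors.get_obs();print(R.from_rotvec(o['tool_rot']).as_matrix().round(2))
g=np.array([430,-103,230])
rows([(g,tool(10))],1,[11])
E
```

```text
[[-0.    0.32 -0.95]
 [ 0.   -0.95 -0.32]
 [-1.   -0.    0.  ]]
t 0.15 p [ 207.3 -615.7  235.9] F [-0.3  0.3  0.8] gap 0.999 j [ 1.2   0.47 -0.01  1.6   0.01  1.07 -0.06]
[0.6, -37.7, -34.1, -0.276, -0.001, 0.024, 1]
[-0.3, -27.0, -43.1, -0.276, -0.001, 0.024, 1]
[-0.8, -14.2, -48.8, -0.276, -0.001, 0.024, 1]
[-1.1, -0.3, -50.8, -0.276, -0.001, 0.024, 1]
[-1.0, 13.6, -49.0, -0.276, -0.001, 0.024, 1]
[-0.5, 26.5, -43.4, -0.276, -0.001, 0.024, 1]
[0.2, 37.3, -34.5, -0.276, -0.001, 0.024, 1]
[1.2, 45.3, -23.0, -0.276, -0.001, 0.024, 1]
[2.3, 49.8, -9.8, -0.276, -0.001, 0.024, 1]
[3.5, 50.5, 4.2, -0.276, -0.001, 0.024, 1]
[4.7, 47.4, 17.8, -0.276, -0.001, 0.024, 1]
```

Run:
```python
from h import *
rows([([430,-103,240],tool(10))],1,[17])
```

```text
t 0.15 p [ 207.3 -615.7  235.9] F [-0.3  0.3  0.8] gap 0.999 j [ 1.2   0.47 -0.01  1.6   0.01  1.07 -0.06]
[-0.2, -24.4, -22.0, -0.179, -0.001, 0.016, 1]
[-0.6, -20.1, -26.0, -0.179, -0.001, 0.016, 1]
[-0.9, -15.1, -29.2, -0.179, -0.001, 0.016, 1]
[-1.1, -9.7, -31.4, -0.179, -0.001, 0.016, 1]
[-1.2, -3.9, -32.6, -0.179, -0.001, 0.016, 1]
[-1.3, 2.0, -32.8, -0.179, -0.001, 0.016, 1]
[-1.2, 7.8, -31.9, -0.179, -0.001, 0.016, 1]
[-1.1, 13.4, -30.0, -0.179, -0.001, 0.016, 1]
[-0.9, 18.5, -27.2, -0.179, -0.001, 0.016, 1]
[-0.6, 23.1, -23.4, -0.179, -0.001, 0.016, 1]
[-0.2, 26.9, -18.9, -0.179, -0.001, 0.016, 1]
[0.3, 29.8, -13.9, -0.179, -0.001, 0.016, 1]
[0.7, 31.8, -8.3, -0.179, -0.001, 0.016, 1]
[1.2, 32.8, -2.5, -0.179, -0.001, 0.016, 1]
[1.7, 32.7, 3.3, -0.179, -0.001, 0.016, 1]
[2.3, 31.5, 9.1, -0.179, -0.001, 0.016, 1]
[2.7, 29.4, 14.5, -0.179, -0.001, 0.016, 1]
```

Request:
send_rows:
  series:
    - [0,-24,-22,-0.18,0,0.016,1]
    - [-0.5,-20,-26,-0.18,0,0.016,1]
    - [-1,-15,-29,-0.18,0,0.016,1]
    - [-1,-10,-31,-0.18,0,0.016,1]
    - [-1,-4,-33,-0.18,0,0.016,1]

```text
time_s: 0.78
ee_pos: [270.4, -461.4, 234.3]
tool_rot: [1.433, 0.962, -1.413]
ft_force: [-0.0, -0.5, 0.3]
finger_gap: 1.0
```

Request:
send_rows:
  series:
    - [-1,2,-33,-0.18,0,0.016,1]
    - [-1,8,-32,-0.18,0,0.016,1]
    - [-1,13,-30,-0.18,0,0.016,1]
    - [-1,18,-27,-0.18,0,0.016,1]
    - [-1,23,-23,-0.18,0,0.016,1]

```text
time_s: 1.4
ee_pos: [329.4, -302.0, 235.2]
tool_rot: [0.75, 1.302, -0.713]
ft_force: [0.9, 0.1, -0.5]
finger_gap: 0.995
```

Run:
```python
from h import *
rows([([430,-103,240],tool(10))],1,[10])
```

```text
t 1.4 p [ 329.4 -302.   235.2] F [ 0.9  0.1 -0.5] gap 0.995 j [ 1.19  0.1  -0.51  2.13 -0.01  0.8   1.31]
[0.0, 19.7, -10.5, -0.119, -0.001, 0.01, 1]
[0.2, 20.8, -8.1, -0.119, -0.001, 0.01, 1]
[0.4, 21.6, -5.5, -0.119, -0.001, 0.01, 1]
[0.6, 22.1, -2.9, -0.119, -0.001, 0.01, 1]
[0.8, 22.3, -0.3, -0.119, -0.001, 0.01, 1]
[1.0, 22.2, 2.3, -0.119, -0.001, 0.01, 1]
[1.2, 21.7, 4.9, -0.119, -0.001, 0.01, 1]
[1.5, 21.0, 7.5, -0.119, -0.001, 0.01, 1]
[1.7, 19.9, 9.9, -0.119, -0.001, 0.01, 1]
[1.9, 18.6, 12.2, -0.119, -0.001, 0.01, 1]
```

Request:
send_rows:
  series:
    - [0,25,-12.5,-0.15,0,0.013,1]
    - [0.5,26.5,-8.5,-0.15,0,0.013,1]
    - [0.5,27.5,-4.5,-0.15,0,0.013,1]
    - [1,28,0,-0.15,0,0.013,1]

```text
time_s: 1.9
ee_pos: [382.2, -199.3, 238.1]
tool_rot: [0.276, 1.395, -0.234]
ft_force: [0.8, -0.0, 0.8]
finger_gap: 0.998
```

Run:
```python
from h import *
rows([([430,-103,240],tool(10))],1,[4])
```

```text
t 1.9 p [ 382.2 -199.3  238.1] F [ 0.8 -0.   0.8] gap 0.998 j [ 1.1   0.06 -0.66  2.16 -0.04  0.78  1.72]
[1.4, 26.6, 3.3, -0.141, -0.002, 0.01, 1]
[1.7, 25.9, 7.1, -0.141, -0.002, 0.01, 1]
[2.0, 24.6, 10.6, -0.141, -0.002, 0.01, 1]
[2.3, 22.9, 14.0, -0.141, -0.002, 0.01, 1]
```

Request:
send_rows:
  series:
    - [1.5,26.5,3.5,-0.141,0,0.01,1]
    - [1.5,26,7,-0.141,0,0.01,1]
    - [2,24.5,10.5,-0.141,0,0.01,1]
    - [2,23,14,-0.141,0,0.01,1]

```text
time_s: 2.4
ee_pos: [429.8, -99.4, 240.1]
tool_rot: [-0.179, 1.395, 0.209]
ft_force: [0.9, 0.2, 1.0]
finger_gap: 1.0
```

Run:
```python
from h import *
rows([([430,-103,240],tool(10))],1,[1])
o=sensors.get_obs();p,d=optics.grab_frame('wrist');cv2.imwrite('pics/w1.png',p[:,:,::-1]);np.save('pics/w1.npy',d)
np.savez('pics/w1o.npz',**o)
```

```text
t 2.4 p [429.8 -99.4 240.1] F [0.9 0.2 1. ] gap 1.0 j [ 0.98  0.1  -0.8   2.14 -0.    0.78  2.01]
[0.0, -3.5, -0.7, 0.018, -0.007, -0.001, 1]
```

View pics/w1.png

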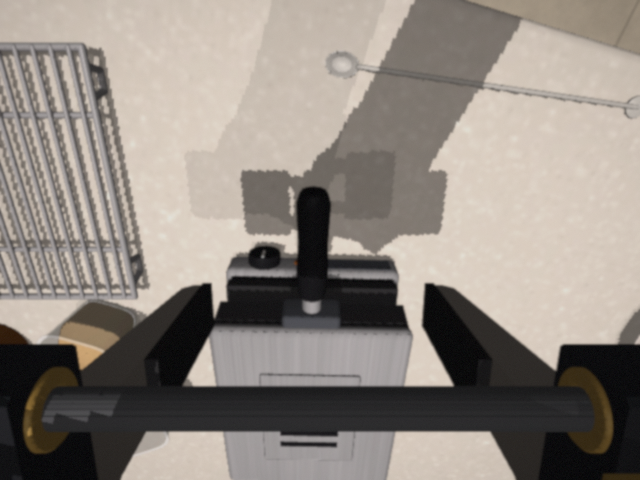

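Run:
```python
from h import *
o=np.load('pics/w1o.npz');o={k:o[k] for k in o};d=np.load('pics/w1.npy')
C=cloud('wrist',d,o)
for u,v in [(313,200),(313,220),(312,240),(312,260),(312,280),(150,330) ,(230,340),(395,340),(360,350),(260,350),(240,268),(390,268),(500,250)]: print(u,v,C[v,u].round(1))
f=F();hd=np.array([-f[1],f[0],0])
pts=np.array([(313,192),(312,290)])
for z in (108,):
  pass
m=(C[:,:,2]>90)&(C[:,:,2]<150)
# handle points: centre per row
for v in range(192,292,12):
    k=[u for u in range(290,340) if C[v,u,2]>85]
    if k: print(v,k[0],k[-1],C[v,k,:].mean(0).round(1), C[v,k,2].max().round(1))
# lid plane
P=C[335:385,225:395].reshape(-1,3);A=np.c_[P[:,:2]-[560,-75],np.ones(len(P))]
x=np.linalg.lstsq(A,P[:,2],rcond=None)[0];print(x,np.degrees(np.arctan(np.hypot(*x[:2]))),np.degrees(np.arctan2(-x[1],-x[0])))
# lid side edges
for v in (340,360,380):
    for a,b in((205,300),(330,420)):
        k=[u for u in range(a,b) if C[v,u,2]>85 and C[v,u,2]<150]; print(v,k[0],C[v,k[0]].round(1),k[-1],C[v,k[-1]].round(1))
```

```text
313 200 [ 418.4 -105.7  125.7]
313 220 [ 431.7 -102.3  124.8]
312 240 [446.  -99.4 123.6]
312 260 [461.6 -95.5 120.7]
312 280 [477.1 -91.6 120. ]
150 330 [ 430.1 -155.9  261.8]
230 340 [ 541.4 -138.2  121. ]
395 340 [509.9 -19.9 122. ]
360 350 [525.7 -42.1 121.3]
260 350 [ 545.2 -114.8  120.6]
240 268 [ 528.  -147.8   35.7]
390 268 [495.1 -14.1  32.4]
500 250 [ 4.638e+02  9.520e+01 -2.000e-01]
192 300 326 [ 415.8 -106.4  117.9] 119.1
204 296 330 [ 419.6 -105.4  129.9] 374.1
216 296 329 [ 429.9 -103.2  122.9] 126.1
228 297 328 [ 438.4 -101.   121.7] 125.1
240 297 327 [447.5 -99.1 120.2] 123.6
252 297 327 [456.6 -96.8 119.1] 122.8
264 297 327 [465.8 -94.5 118.3] 121.6
276 295 327 [470.9 -93.1 125.8] 374.1
288 298 325 [485.3 -89.9 116.7] 119.9
[ -0.57945874  -0.14730709 111.57681646] 30.874758194704892 14.263311606660338
340 209 [ 549.  -153.9  116.5] 299 [527.4 -88.8 122.4]
340 330 [522.6 -66.3 121.1] 411 [508.5  -7.4 119.6]
360 212 [ 567.8 -148.9  116. ] 299 [548.2 -83.9 119.1]
360 330 [542.5 -60.8 118.8] 408 [530.3  -1.  115. ]
380 215 [ 589.7 -143.8  113.4] 299 [566.3 -79.6 120.5]
380 330 [560.9 -55.8 119.7] 404 [550.4   2.8 114.7]
```

```bash
cat >> h.py <<'E'
HG=np.array([452.,-98.,111.])
TH0=0.112
_f=F(); HINGE=HG+_f*(268*np.cos(TH0)-18*np.sin(TH0)); HINGE[2]=64
def handle(th):
    r=np.hypot(268,18); a=th+np.arctan2(18,268); return HINGE-F()*r*np.cos(a)+np.array([0,0,r*np.sin(a)])
def tcp(g,tilt,yaw=None,back=3): Q=tool(tilt,yaw); return g-back*Q[:,0],Q
E
python3 - <<'E'
from h import *
print(HINGE)
rows([tcp(HG,20,back=65),tcp(HG,20)],1,[2,3])
E
```

```text
[709.00619179 -36.2982724   64.        ]
t 2.45 p [431.3 -96.3 240.6] F [0.6 2.7 0.2] gap 1.0 j [ 0.98  0.1  -0.81  2.14 -0.    0.78  2.01]
[33.6, -3.2, -7.1, 0.013, -0.09, -0.003, 1]
[32.8, -3.2, -10.0, 0.013, -0.09, -0.003, 1]
[20.7, -0.0, -0.0, 0.0, 0.0, 0.0, 1]
[20.7, -0.0, 0.0, -0.0, 0.0, 0.0, 1]
[20.7, -0.0, -0.0, 0.0, 0.0, 0.0, 1]
```

Request:
send_rows:
  series:
    - [33,-3,-7,0.013,-0.09,0,1]
    - [33,-3,-10,0.013,-0.09,0,1]
    - [0,0,0,0,0,0,1]

```text
time_s: 2.82
ee_pos: [431.2, -102.6, 171.8]
tool_rot: [-0.14, 1.211, 0.208]
ft_force: [-0.0, -0.0, 0.2]
finger_gap: 1.001
```

Run:
```python
from h import *
rows([tcp(HG,20)],1,[3])
```

```text
t 2.825 p [ 431.2 -102.6  171.8] F [-0.  -0.   0.2] gap 1.001 j [ 1.05  0.18 -0.81  2.31 -0.11  0.39  2.17]
[20.5, -0.2, -0.4, -0.001, 0.002, -0.001, 1]
[20.5, -0.2, -0.3, -0.001, 0.002, -0.001, 1]
[20.5, -0.2, -0.3, -0.001, 0.002, -0.001, 1]
```

Request:
send_rows:
  series:
    - [20.5,0,0,0,0,0,1]
    - [20.5,0,0,0,0,0,1]
    - [20.5,0,0,0,0,0,1]
    - [0,0,0,0,0,0,1]

```text
time_s: 3.32
ee_pos: [458.0, -100.3, 118.3]
tool_rot: [-0.142, 1.209, 0.201]
ft_force: [-0.3, 0.7, -0.4]
finger_gap: 1.002
```

Run:
```python
from h import *
rows([tcp(HG,20)],1,[1])
o=sensors.get_obs();p,d=optics.grab_frame('wrist');cv2.imwrite('pics/w2.png',p[:,:,::-1])
```

```text
t 3.325 p [ 458.  -100.3  118.3] F [-0.3  0.7 -0.4] gap 1.002 j [ 0.8   0.32 -0.61  2.32  0.1   0.24  1.95]
[1.9, 3.6, -7.5, -0.004, 0.007, 0.003, 1]
```

View pics/w2.png

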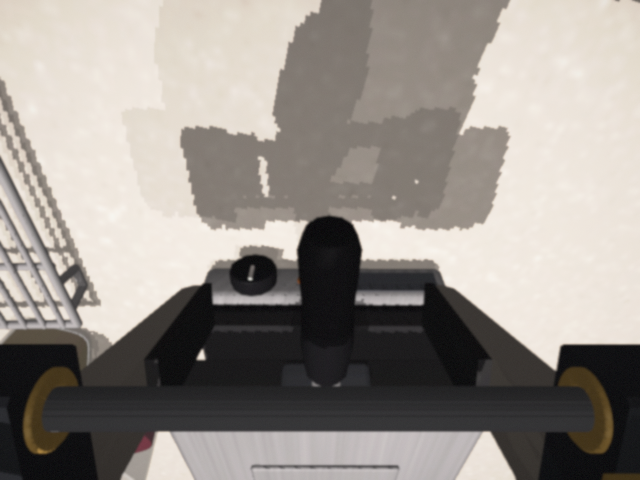

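Request:
send_rows:
  series:
    - [2,3.5,-6,0,0.1,0,1]
    - [0,0,0,0,0,0,0]
    - [0,0,0,0,0,0,0]
    - [0,0,0,0,0,0,0]
    - [0,0,0,0,0,0,0]

```text
time_s: 4.0
ee_pos: [453.5, -100.3, 119.0]
tool_rot: [-0.154, 1.303, 0.19]
ft_force: [-0.1, 0.1, 0.5]
finger_gap: 0.588
```

Request:
send_rows:
  series:
    - [0,0,0,0,0,0,0]
    - [0,0,0,0,0,0,0]
    - [0,0,0,0,0,0,0]

```text
time_s: 4.38
ee_pos: [452.5, -99.3, 118.5]
tool_rot: [-0.152, 1.305, 0.191]
ft_force: [-1.5, 14.0, 0.4]
finger_gap: 0.263
```

Run:
```python
from h import *
o=sensors.get_obs();Q=R.from_rotvec(o['tool_rot']).as_matrix()
g=o['ee_pos']+3*Q[:,0];print('tilt',np.degrees(np.arcsin(Q[:2,0]@F()[:2])),'g',g, 'handle',handle(TH0))
rows([tcp(g,14)],0,[1])
```

```text
tilt 14.873719146607987 g [453.23904244 -99.12703902 115.60441978] handle [452.         -98.         111.84050786]
t 4.375 p [452.5 -99.3 118.5] F [-1.5 14.   0.4] gap 0.263 j [ 0.68  0.31 -0.52  2.28  0.14  0.36  1.88]
[0.0, -0.0, 0.0, -0.008, 0.015, 0.006, 0]
```

```bash
cat >> h.py <<'E'
def arc(dth,n,tilt_end,grip=0):
    o=sensors.get_obs();Q=R.from_rotvec(o['tool_rot']).as_matrix();g=o['ee_pos']+3*Q[:,0]
    t0=np.degrees(np.arcsin(Q[:2,0]@F()[:2])); v=g-HINGE; rx=-(v@F()); ry=v@[-F()[1],F()[0],0]; r=np.hypot(rx,v[2]); a=np.arctan2(v[2],rx)
    print('r',r,'lat',ry,'theta est',a-np.arctan2(18,268),'tilt',t0)
    w=[]
    for k in range(1,n+1):
        b=a+dth*k/n; gg=HINGE+np.array([-F()[1],F()[0],0])*ry-F()*r*np.cos(b)+np.array([0,0,r*np.sin(b)])
        w.append(tcp(gg,t0+(tilt_end-t0)*k/n))
    rows(w,grip,[1]*n)
E
python3 - <<'E'
from h import *
arc(0.94,14,28)
E
```

```text
r 268.37545735173563 lat -1.385147557001524 theta est 0.126426021544642 tilt 14.873719146607987
t 4.375 p [452.5 -99.3 118.5] F [-1.5 14.   0.4] gap 0.263 j [ 0.68  0.31 -0.52  2.28  0.14  0.36  1.88]
[-15.9, -0.0, 8.4, -0.007, -0.016, 0.006, 0]
[-15.2, -0.0, 9.7, 0.0, -0.016, -0.0, 0]
[-14.3, 0.0, 10.9, -0.0, -0.016, -0.0, 0]
[-13.3, 0.0, 12.1, 0.0, -0.016, 0.0, 0]
[-12.3, -0.0, 13.1, -0.0, -0.016, -0.0, 0]
[-11.1, 0.0, 14.1, -0.0, -0.016, -0.0, 0]
[-9.9, -0.0, 15.0, 0.0, -0.016, 0.0, 0]
[-8.6, -0.0, 15.8, -0.0, -0.016, -0.0, 0]
[-7.3, -0.0, 16.4, 0.0, -0.016, 0.0, 0]
[-5.9, 0.0, 17.0, -0.0, -0.016, 0.0, 0]
[-4.4, 0.0, 17.4, 0.0, -0.016, 0.0, 0]
[-3.0, 0.0, 17.7, 0.0, -0.016, -0.0, 0]
[-1.5, 0.0, 17.9, 0.0, -0.016, 0.0, 0]
[0.0, 0.0, 18.0, -0.0, -0.016, -0.0, 0]
```

Request:
send_rows:
  series:
    - [0,0,0,0,0,0,0]
    - [-16,0,8.5,0,-0.016,0,0]
    - [-15,0,10,0,-0.016,0,0]
    - [-14.5,0,11,0,-0.016,0,0]

```text
time_s: 4.88
ee_pos: [465.2, -94.5, 168.1]
tool_rot: [-0.144, 1.264, 0.198]
ft_force: [3.6, -1.3, -7.7]
finger_gap: 0.221
```

Run:
```python
from h import *
arc(0.75,11,28)
```

```text
r 269.4951744162302 lat 0.2684465092438657 theta est 0.31799631648417354 tilt 17.254682802064956
t 4.875 p [465.2 -94.5 168.1] F [ 3.6 -1.3 -7.7] gap 0.221 j [ 0.79  0.22 -0.63  2.24  0.02  0.45  1.98]
[-13.8, 0.1, 12.1, -0.007, -0.017, 0.001, 0]
[-12.7, -0.0, 13.2, 0.0, -0.017, 0.0, 0]
[-11.6, 0.0, 14.2, -0.0, -0.017, 0.0, 0]
[-10.3, 0.0, 15.2, 0.0, -0.017, 0.0, 0]
[-9.0, -0.0, 16.0, 0.0, -0.017, 0.0, 0]
[-7.6, -0.0, 16.7, 0.0, -0.017, -0.0, 0]
[-6.1, 0.0, 17.3, -0.0, -0.017, 0.0, 0]
[-4.6, 0.0, 17.7, 0.0, -0.017, 0.0, 0]
[-3.1, -0.0, 18.1, -0.0, -0.017, 0.0, 0]
[-1.5, -0.0, 18.3, 0.0, -0.017, -0.0, 0]
[0.0, -0.0, 18.3, -0.0, -0.017, 0.0, 0]
```

Lid is moving (θ≈0.32).

Request:
send_rows:
  series:
    - [-14,0,12,0,-0.017,0,0]
    - [-12.5,0,13,0,-0.017,0,0]
    - [-11.5,0,14,0,-0.017,0,0]
    - [-10.5,0,15,0,-0.017,0,0]
    - [-9,0,16,0,-0.017,0,0]

```text
time_s: 5.5
ee_pos: [510.0, -84.1, 246.6]
tool_rot: [-0.132, 1.183, 0.203]
ft_force: [2.5, -1.7, -8.7]
finger_gap: 0.23
```

Run:
```python
from h import *
arc(0.42,6,28)
```

```text
r 271.64534451468785 lat 0.01535425490136788 theta est 0.6564748891936907 tilt 21.915969274817947
t 5.5 p [510.  -84.1 246.6] F [ 2.5 -1.7 -8.7] gap 0.23 j [ 0.85  0.14 -0.7   2.12 -0.11  0.56  2.06]
[-7.9, 0.2, 17.2, -0.009, -0.018, -0.001, 0]
[-6.4, -0.0, 17.9, 0.0, -0.018, 0.0, 0]
[-4.8, -0.0, 18.3, -0.0, -0.018, 0.0, 0]
[-3.2, 0.0, 18.7, 0.0, -0.018, 0.0, 0]
[-1.5, -0.0, 18.9, -0.0, -0.018, 0.0, 0]
[0.2, -0.0, 19.0, -0.0, -0.018, -0.0, 0]
```

Request:
send_rows:
  series:
    - [-7.5,0,17,0,-0.018,0,0]
    - [-6,0,18,0,-0.018,0,0]
    - [-4.5,0,18,0,-0.018,0,0]
    - [-3,0,18.5,0,-0.018,0,0]
    - [-1,0,19,0,-0.018,0,0]

```text
time_s: 6.12
ee_pos: [581.1, -67.5, 307.7]
tool_rot: [-0.121, 1.101, 0.206]
ft_force: [-7.6, -1.8, 3.4]
finger_gap: 0.23
```

Run:
```python
from h import *
arc(0.08,1,30)
```

```text
r 273.9463490124394 lat -0.47639222682192184 theta est 1.008080654291908 tilt 26.679119292079196
t 6.125 p [581.1 -67.5 307.7] F [-7.6 -1.8  3.4] gap 0.23 j [ 0.79  0.16 -0.7   1.97 -0.09  0.61  1.98]
[0.2, 0.2, 21.7, -0.01, -0.058, -0.0, 0]
```

Request:
send_rows:
  series:
    - [1,0,15,0,-0.03,0,0]
    - [0,0,6,0,0,0,0]

```text
time_s: 6.38
ee_pos: [601.2, -62.8, 319.3]
tool_rot: [-0.119, 1.069, 0.207]
ft_force: [2.3, -2.2, -15.1]
finger_gap: 0.228
```

Run:
```python
from h import *
arc(0.03,1,30)
p,d=optics.grab_frame('scene');cv2.imwrite('pics/s3.png',p[100:340,240:560,::-1].repeat(2,0).repeat(2,1))
```

```text
r 275.34790275913724 lat -0.5850312540988796 theta est 1.0946347750564094 tilt 28.509013017305293
t 6.375 p [601.2 -62.8 319.3] F [  2.3  -2.2 -15.1] gap 0.228 j [ 0.78  0.18 -0.7   1.94 -0.09  0.59  1.97]
[0.9, 0.1, 8.1, -0.009, -0.026, 0.001, 0]
```

View pics/s3.png

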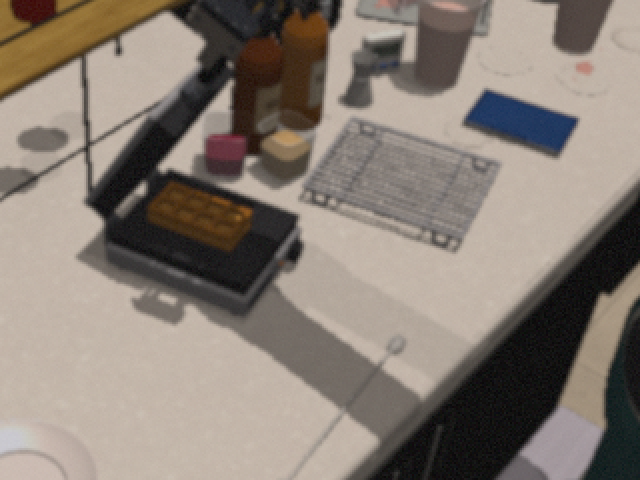

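Request:
send_rows:
  series:
    - [1,0,10,0,0,0,0]
    - [1,0,8,0,0,0,0]

```text
time_s: 6.68
ee_pos: [610.4, -60.8, 321.6]
tool_rot: [-0.118, 1.09, 0.207]
ft_force: [-1.4, 0.2, -0.7]
finger_gap: 0.155
```

Run:
```python
from h import *
arc(0.03,1,30)
```

```text
r 273.9196732365592 lat -0.8240146705689817 theta est 1.1291729512882402 tilt 27.288467932385196
t 6.675 p [610.4 -60.8 321.6] F [-1.4  0.2 -0.7] gap 0.155 j [ 0.74  0.2  -0.69  1.91 -0.04  0.63  1.92]
[1.0, 0.1, 8.0, -0.011, -0.047, -0.002, 0]
```

Run:
```python
from h import *
p,d=optics.grab_frame('wrist');cv2.imwrite('pics/w4.png',p[:,:,::-1])
p,d=optics.grab_frame('scene');np.save('pics/s4.npy',d);cv2.imwrite('pics/s4.png',p[100:260,260:420,::-1].repeat(4,0).repeat(4,1)[:600])
```

```text
(no output)
```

View pics/w4.png

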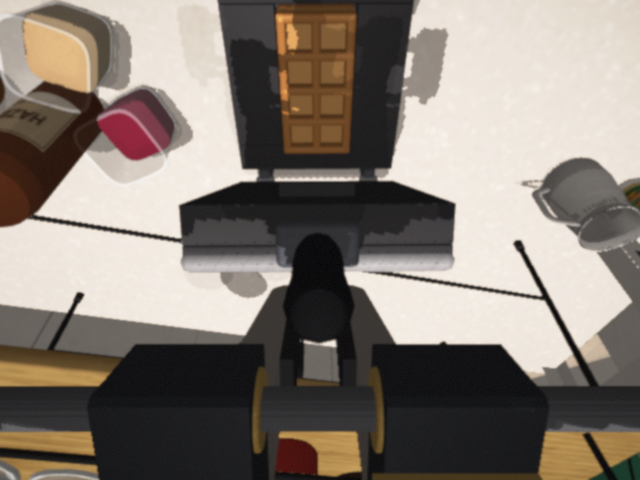

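View pics/s4.png

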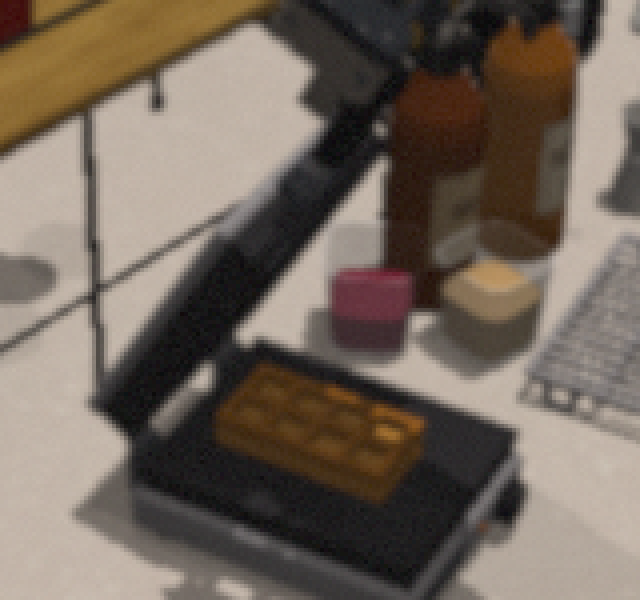

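Run:
```python
from h import *
o=sensors.get_obs();p,d=optics.grab_frame('wrist');C=cloud('wrist',d,o)
f=F();l=np.array([-f[1],f[0],0])
def loc(P): v=P-HINGE; return np.array([-(v@f),v@l,P[2]]).round(1)
print('handle col 316');
for v in range(236,335,6): print(v,loc(C[v,316]),end=' ')
print('\nlid col 230')
for v in range(180,272,6): print(v,loc(C[v,230]),loc(C[v,400]))
print('waffle')
for uv in [(280,15),(350,15),(348,148),(288,148),(318,138),(318,70)]: print(uv,C[uv[1],uv[0]].round(1),loc(C[uv[1],uv[0]]))
for uv in [(225,100),(405,100),(250,160),(385,160)]: print(uv,C[uv[1],uv[0]].round(1),loc(C[uv[1],uv[0]]))
# scene depth on lid underside / side
d=np.load('pics/s4.npy');D=cloud('scene',d)
q=[(130,410),(200,330),(250,260),(300,230),(340,180),(370,150),(240,330),(300,260)]
for u,v in q: 
    U,V=260+u//4,100+v//4; print((u,v),loc(D[V,U]))
```

```text
handle col 316
236 [122.7  -1.1 301.6] 242 [129.2  -1.1 312. ] 248 [135.5  -1.  321.8] 254 [139.2  -1.  328.4] 260 [140.2  -1.  332. ] 266 [141.4  -1.  335.7] 272 [140.1  -1.  336.9] 278 [139.6  -1.  338.9] 284 [138.7  -1.  340.3] 290 [136.8  -1.  341. ] 296 [136.3  -1.1 342.9] 302 [133.1  -1.1 342.5] 308 [132.   -1.1 343.8] 314 [130.7  -1.1 345.1] 320 [128.6  -1.1 345.7] 326 [125.6  -1.2 345.7] 332 [-368.1   -5.5    0.4] 
lid col 230
180 [ 58.7 -63.5 168.9] [ 61.4  57.9 174.8]
186 [ 83.  -53.6 211.1] [ 84.4  49.1 214.7]
192 [ 2.303e+02 -3.000e-01  4.216e+02] [ 97.8  43.7 239.2]
198 [ 95.4 -47.5 240. ] [ 95.3  43.7 241.2]
204 [ 93.1 -47.5 242.2] [ 91.1  44.3 241. ]
210 [ 90.  -47.7 243.5] [ 89.4  44.  244. ]
216 [ 86.8 -48.1 244.6] [ 86.1  44.3 245.2]
222 [ 84.5 -48.1 247. ] [ 83.8  44.2 247.5]
228 [ 81.1 -48.4 248. ] [ 80.5  44.5 248.6]
234 [ 78.4 -48.6 249.9] [ 77.3  44.7 250. ]
240 [ 74.8 -49.  250.8] [ 74.4  44.8 251.7]
246 [ 73.3 -48.7 254.1] [ 73.2  44.4 255.2]
252 [ 71.1 -48.7 256.5] [ 70.9  44.4 257.6]
258 [ 67.9 -49.  257.9] [ 66.3  44.9 257.6]
264 [-2.005e+02 -1.276e+02 -1.
[... 197 characters left out ...]
.2]
(348, 148) [682.  -12.4  60. ] [20.7 29.6 60. ]
(288, 148) [695.4 -69.2  59.4] [ 21.  -28.9  59.4]
(318, 138) [667.3 -45.9  80. ] [42.8  0.4 80. ]
(318, 70) [608.1 -59.6  81. ] [103.5   0.9  81. ]
(225, 100) [ 6.890e+02 -1.397e+02  1.000e-01] [ 43.6 -95.9   0.1]
(405, 100) [6.469e+02 4.300e+01 5.000e-01] [41.9 91.6  0.5]
(250, 160) [ 717.6 -103.7   58.5] [  7.4 -67.6  58.5]
(385, 160) [ 7.205e+02  4.700e+01 -6.000e-01] [-30.6  78.3  -0.6]
(130, 410) [  4.1  74.2 101.9]
(200, 330) [ 56.8  76.6 184.8]
(250, 260) [ 87.2  75.6 242.9]
(300, 230) [ 95.8  31.5 240.5]
(340, 180) [ 92.1 -23.9 239.2]
(370, 150) [ 93.4 -56.4 243.1]
(240, 330) [ -42.3 -145.3   -2.1]
(300, 260) [ -44.7 -238.7   -2.5]
```

Request:
send_rows:
  series:
    - [0,0,0,0,0,0,1]
    - [0,0,0,0,0,0,1]
    - [0,0,0,0,0,0,1]
    - [0,0,0,0,0,0,1]
    - [0,0,0,0,0,0,1]

```text
time_s: 7.45
ee_pos: [617.4, -58.1, 327.8]
tool_rot: [-0.12, 1.071, 0.208]
ft_force: [0.3, -0.5, 0.9]
finger_gap: 0.527
```

Request:
send_rows:
  series:
    - [0,0,0,0,0,0,1]
    - [0,0,0,0,0,0,1]
    - [-20,0,0,0,0,0,1]
    - [-30,0,-5,0,0,0,1]
    - [-30,0,-10,0,0,0,1]

```text
time_s: 8.07
ee_pos: [566.3, -69.4, 390.3]
tool_rot: [-0.118, 1.074, 0.213]
ft_force: [0.5, -0.4, 0.2]
finger_gap: 0.996
```

Run:
```python
from h import *
o=sensors.get_obs();p,d=optics.grab_frame('wrist');cv2.imwrite('pics/w5.png',p[:,:,::-1]);C=cloud('wrist',d,o)
print(o['time_s'],o['ee_pos'],o['finger_gap'],o['joints'].round(2))
b=p.astype(int);m=(C[:,:,2]>74)&(C[:,:,2]<86)&(b[:,:,0]-b[:,:,2]>25);print(m.sum())
P=C[m];r=cv2.minAreaRect(P[:,:2].astype(np.float32));print(r,P[:,2].mean())
print(np.argwhere(m).min(0),np.argwhere(m).max(0))
```

```text
8.075 [566.34108017 -69.37306755 390.26583202] 0.9961380306506662 [ 0.88  0.03 -0.72  1.9  -0.25  0.77  2.11]
5352
((631.2359008789062, -15.888275146484375), (156.56497192382812, 708.3623657226562), 3.454561948776245) 79.16431716511684
[40  0] [219 617]
```

View pics/w5.png

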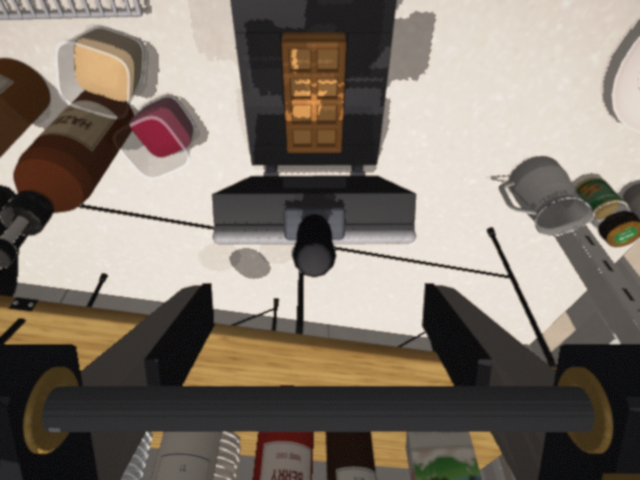

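Run:
```python
from h import *
o=sensors.get_obs();p,d=optics.grab_frame('wrist');C=cloud('wrist',d,o)
c=np.zeros((480,640),bool);c[25:160,265:360]=1
b=p.astype(int);m=(C[:,:,2]>76)&(C[:,:,2]<86)&(b[:,:,0]-b[:,:,2]>25)&c
P=C[m];
k=cv2.minAreaRect(P[:,:2].astype(np.float32));print(k,len(P),P[:,2].mean(), P.mean(0))
f=F();l=np.array([-f[1],f[0],0])
a=P@f;bb=P@l
print('x range',np.percentile(a,[0.5,99.5]),'y',np.percentile(bb,[.5,99.5]), 'hinge',HINGE@f,HINGE@l)
# corner rays at z=80
cv2.imwrite('pics/w5c.png',cv2.resize(p[20:180,220:420,::-1],None,fx=4,fy=3.75*4/3.75,interpolation=cv2.INTER_CUBIC)[:600])
```

```text
((617.2639770507812, -59.29486846923828), (116.54916381835938, 60.025115966796875), 13.11450481414795) 3846 79.83949085667639 [611.19907899 -60.66864627  79.83949086]
x range [528.44787242 643.73463354] y [-231.44597236 -171.89511487] hinge 680.9426308652305 -200.80955666184155
```

View pics/w5c.png

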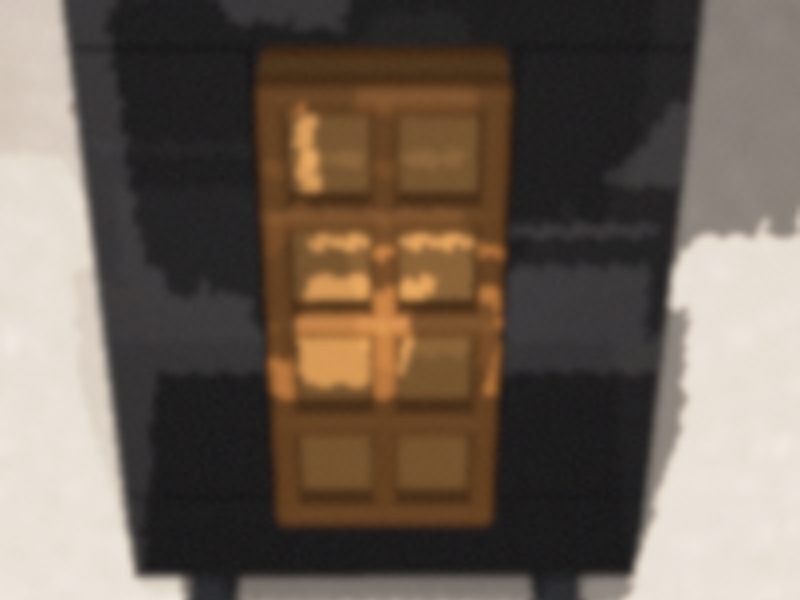

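```bash
cat >> h.py <<'E'
WY=np.radians(13.1); WM=np.array([617.3,-59.3,0]); wf=np.array([np.cos(WY),np.sin(WY),0])
T30=tool(30,WY); G=WM-8.7*wf+np.array([0,0,88.])
def info():
    o=sensors.get_obs();Q=R.from_rotvec(o['tool_rot']).as_matrix()
    print('err in tool frame to G', (Q.T@(G-o['ee_pos'])).round(1), 'tilt',np.degrees(np.arcsin(-Q[2,0]))-90)
E
python3 - <<'E'
from h import *
rows([(G-280*T30[:,0],T30),(G-100*T30[:,0],T30)],1,[3,5])
E
```

```text
t 8.175 p [566.6 -70.5 392.1] F [ 0.7 -0.4 -0.5] gap 0.999 j [ 0.88  0.03 -0.72  1.9  -0.24  0.77  2.1 ]
[2.7, -0.3, -38.1, -0.001, -0.01, -0.001, 1]
[2.4, -0.3, -38.2, -0.001, -0.01, -0.001, 1]
[2.0, -0.2, -38.2, -0.001, -0.01, -0.001, 1]
[36.0, -0.0, 0.0, 0.0, 0.0, 0.0, 1]
[36.0, -0.0, 0.0, 0.0, 0.0, 0.0, 1]
[36.0, 0.0, -0.0, -0.0, 0.0, 0.0, 1]
[36.0, -0.0, 0.0, 0.0, 0.0, 0.0, 1]
[36.0, -0.0, 0.0, -0.0, 0.0, 0.0, 1]
```

Request:
send_rows:
  series:
    - [2.5,0,-38,0,-0.01,0,1]
    - [2.5,0,-38,0,-0.01,0,1]
    - [2,0,-38,0,-0.01,0,1]
    - [30,0,0,0,0,0,1]
    - [30,0,0,0,0,0,1]

```text
time_s: 8.8
ee_pos: [501.1, -86.7, 275.5]
tool_rot: [-0.119, 1.038, 0.204]
ft_force: [-0.2, -0.9, 0.9]
finger_gap: 1.002
```

Run:
```python
from h import *
rows([(G-80*T30[:,0],T30)],1,[5]);info()
p,d=optics.grab_frame('wrist');cv2.imwrite('pics/w6.png',p[:,:,::-1])
```

```text
t 8.8 p [501.1 -86.7 275.5] F [-0.2 -0.9  0.9] gap 1.002 j [ 0.94  0.03 -0.69  2.2  -0.47  0.49  2.42]
[27.6, 0.2, 0.3, -0.0, 0.001, 0.001, 1]
[27.6, 0.1, 0.3, -0.0, 0.001, 0.001, 1]
[27.6, 0.1, 0.3, -0.0, 0.001, 0.001, 1]
[27.6, 0.1, 0.4, -0.0, 0.001, 0.001, 1]
[27.6, 0.1, 0.4, -0.0, 0.001, 0.001, 1]
err in tool frame to G [217.8   1.    1.1] tilt -30.256121209818907
```

View pics/w6.png

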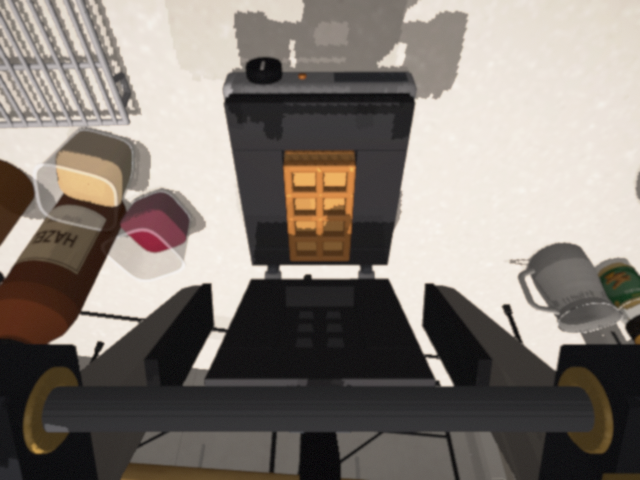

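Request:
send_rows:
  series:
    - [28,0,0,0,0,0,1]
    - [28,0,0,0,0,0,1]
    - [28,0,0,0,0,0,1]
    - [28,0,0.5,0,0,0,1]
    - [28,0,0.5,0,0,0,1]

```text
time_s: 9.48
ee_pos: [572.5, -68.8, 147.9]
tool_rot: [-0.114, 1.044, 0.209]
ft_force: [9.9, -2.9, 2.0]
finger_gap: 0.997
```

Run:
```python
from h import *
rows([(G-25*T30[:,0],T30)],1,[2]);info()
p,d=optics.grab_frame('wrist');cv2.imwrite('pics/w7.png',p[:,:,::-1])
p,d=optics.grab_frame('scene');cv2.imwrite('pics/s7.png',p[100:260,260:460,::-1].repeat(3,0).repeat(3,1))
```

```text
t 9.475 p [572.5 -68.8 147.9] F [ 9.9 -2.9  2. ] gap 0.997 j [ 0.59  0.37 -0.49  2.18 -0.19  0.15  2.15]
[22.7, -0.5, 1.1, -0.002, -0.001, -0.002, 1]
[22.7, -0.5, 1.1, -0.002, -0.001, -0.002, 1]
err in tool frame to G [70.4 -1.1  2.2] tilt -29.940446461221285
```

View pics/w7.png

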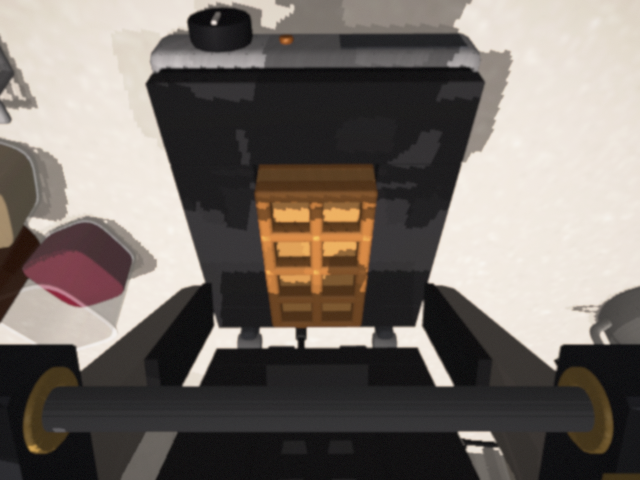

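View pics/s7.png

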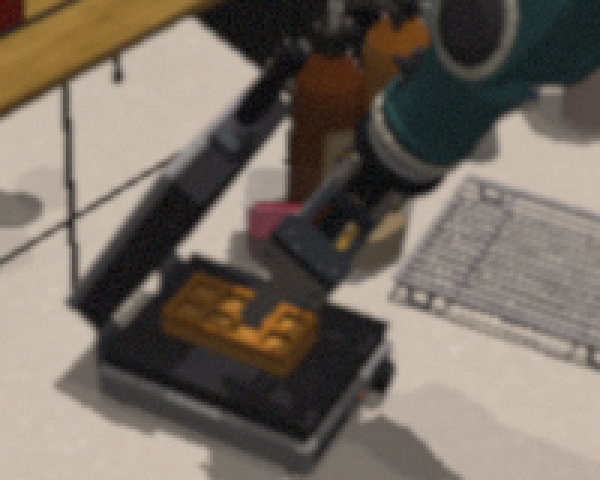

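```bash
cat >> h.py <<'E'
def setG(t,z):
    global G
    T=tool(t,WY); G=WM-np.tan(np.radians(t))*(z-73)*wf+np.array([0,0,z]); return G,T
E
python3 - <<'E'
from h import *
import h
o=sensors.get_obs();print(o['ft_force'],o['dq'].round(2))
g,T=setG(24,87);print(g)
rows([(g-55*T[:,0],T)],1,[2]);
E
```

```text
[ 0.0843827   0.44482874 -0.75505745] [ 0.05 -0.06 -0.05  0.01  0.   -0.01 -0.  ]
[611.22901145 -60.71276329  87.        ]
t 9.575 p [571.5 -67.6 146.4] F [ 0.1  0.4 -0.8] gap 0.997 j [ 0.59  0.37 -0.49  2.18 -0.19  0.15  2.15]
[8.4, -1.2, 5.5, -0.002, 0.05, -0.004, 1]
[8.1, -1.2, 5.9, -0.002, 0.05, -0.004, 1]
```

Request:
send_rows:
  series:
    - [8,-1,5.5,0,0.05,-0.004,1]
    - [8,-1,6,0,0.05,-0.004,1]
    - [0,0,0,0,0,0,1]

```text
time_s: 9.95
ee_pos: [589.5, -66.1, 138.7]
tool_rot: [-0.129, 1.148, 0.199]
ft_force: [-0.0, 0.6, 0.4]
finger_gap: 1.002
```

Run:
```python
from h import *
g,T=setG(24,87)
rows([(g,T)],1,[3]);
```

```text
t 9.95 p [589.5 -66.1 138.7] F [-0.   0.6  0.4] gap 1.002 j [ 0.37  0.38 -0.28  2.1  -0.13  0.28  2.04]
[18.8, 0.1, -0.2, -0.001, -0.0, 0.0, 1]
[18.8, 0.1, -0.2, -0.001, -0.0, 0.0, 1]
[18.8, 0.1, -0.2, -0.001, -0.0, 0.0, 1]
```

Request:
send_rows:
  series:
    - [19,0,0,0,0,0,1]
    - [19,0,0,0,0,0,1]

```text
time_s: 10.2
ee_pos: [605.0, -63.3, 105.9]
tool_rot: [-0.129, 1.143, 0.198]
ft_force: [0.4, 0.5, 0.2]
finger_gap: 1.0
```

Run:
```python
from h import *
g,T=setG(24,87)
rows([(g,T)],1,[2]);
p,d=optics.grab_frame('wrist');cv2.imwrite('pics/w8.png',p[:,:,::-1])
```

```text
t 10.2 p [605.  -63.3 105.9] F [0.4 0.5 0.2] gap 1.0 j [ 0.34  0.46 -0.26  2.09 -0.11  0.21  2.02]
[10.0, 0.6, -0.8, -0.002, 0.002, 0.002, 1]
[10.0, 0.5, -0.8, -0.002, 0.002, 0.002, 1]
```

View pics/w8.png

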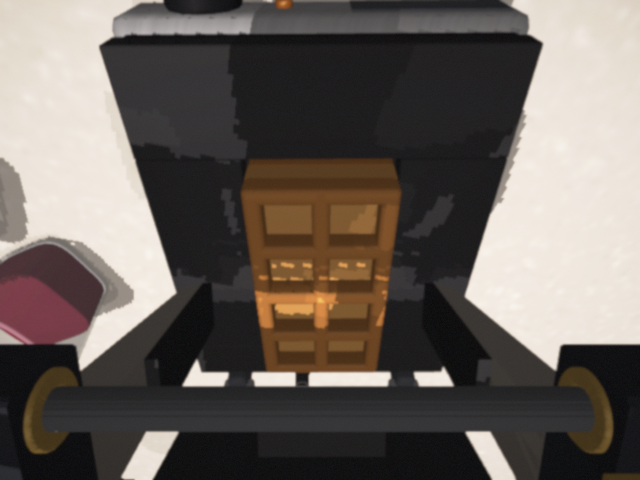

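Request:
send_rows:
  series:
    - [10,0.5,-0.5,0,0.01,0,1]
    - [9,0.5,-0.5,0,0.01,0,1]
    - [0,0,0,0,0,0,1]

```text
time_s: 10.62
ee_pos: [610.7, -61.1, 84.5]
tool_rot: [-0.129, 1.167, 0.197]
ft_force: [-0.0, -0.2, 1.3]
finger_gap: 1.004
```

Run:
```python
from h import *
g,T=setG(24,87)
rows([(g,T)],1,[1]);
p,d=optics.grab_frame('scene');cv2.imwrite('pics/s9.png',p[100:260,260:460,::-1].repeat(3,0).repeat(3,1))
```

```text
t 10.625 p [610.7 -61.1  84.5] F [-0.  -0.2  1.3] gap 1.004 j [ 0.3   0.51 -0.23  2.07 -0.1   0.2   2.01]
[-2.1, 0.2, 1.6, -0.006, -0.02, 0.002, 1]
```

View pics/s9.png

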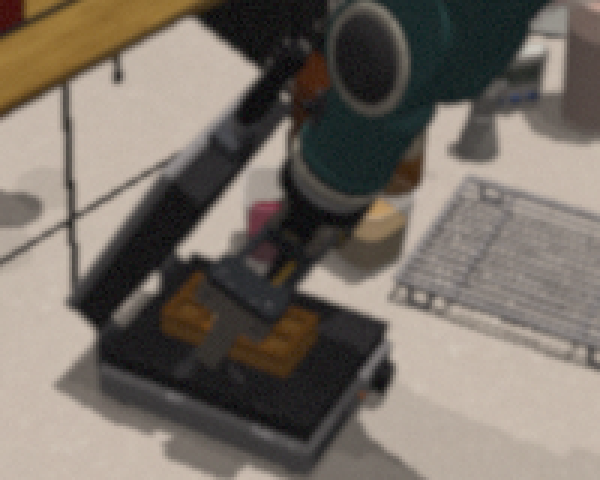

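Request:
send_rows:
  series:
    - [-1.5,0,0.5,0,0,0,1]
    - [0,0,0,0,0,0,0.64]
    - [0,0,0,0,0,0,0.64]
    - [0,0,0,0,0,0,0.64]
    - [0,0,0,0,0,0,0.64]

```text
time_s: 11.3
ee_pos: [610.6, -60.9, 87.3]
tool_rot: [-0.13, 1.166, 0.197]
ft_force: [0.6, -0.3, 0.2]
finger_gap: 0.647
```

Request:
send_rows:
  series:
    - [0,0,0,0,0,0,0.64]
    - [0,0,0,0,0,0,0.62]
    - [0,0,0,0,0,0,0.62]

```text
time_s: 11.68
ee_pos: [610.6, -60.9, 87.3]
tool_rot: [-0.13, 1.166, 0.197]
ft_force: [-0.1, 0.8, 0.3]
finger_gap: 0.649
```

Run:
```python
from h import *
g,T=setG(24,87)
rows([(g,T)],1,[1]);
p,d=optics.grab_frame('wrist');cv2.imwrite('pics/w10.png',p[:,:,::-1])
```

```text
t 11.675 p [610.6 -60.9  87.3] F [-0.1  0.8  0.3] gap 0.649 j [ 0.3   0.5  -0.23  2.07 -0.1   0.21  2.01]
[0.6, 0.1, 0.5, -0.006, -0.019, 0.002, 1]
```

View pics/w10.png

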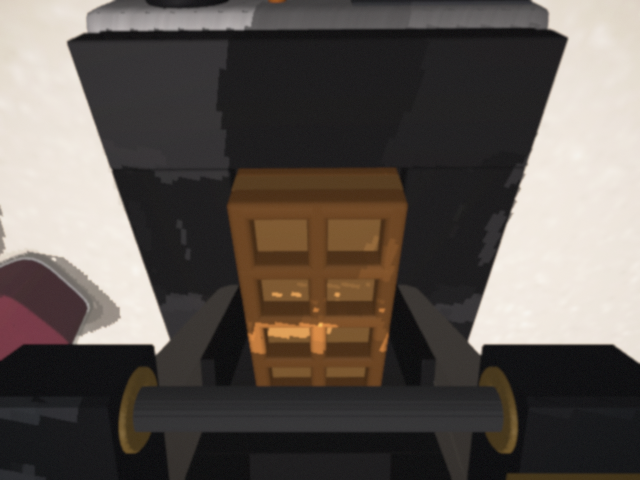

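Request:
send_rows:
  series:
    - [0,0,0,0,0,0,0.6]
    - [0,0,0,0,0,0,0.6]
    - [-4.6,0,2,0,0,0,0.6]
    - [-4.6,0,2,0,0,0,0.6]

```text
time_s: 12.22
ee_pos: [610.1, -60.9, 97.2]
tool_rot: [-0.129, 1.167, 0.197]
ft_force: [-0.5, 0.6, -1.0]
finger_gap: 0.649
```

Run:
```python
from h import *
g,T=setG(24,87)
o=sensors.get_obs();Q=R.from_rotvec(o['tool_rot']).as_matrix();print(o['ee_pos'],o['ft_force'],o['finger_gap'],np.degrees(np.arccos(-Q[2,0])), Q.T@[0,0,10])
```

```text
[610.05024421 -60.86679424  97.18177897] [-0.48982534  0.58075196 -1.00563743] 0.6493616383212951 22.840401062679973 [-9.21589673  0.01294767  3.88163365]
```

Request:
send_rows:
  series:
    - [-4.6,0,2,0,0,0,0.6]
    - [-4.6,0,2,0,0,0,0.6]
    - [0,0,0,0,0,0,0.6]

```text
time_s: 12.6
ee_pos: [610.5, -60.9, 108.8]
tool_rot: [-0.13, 1.166, 0.197]
ft_force: [-0.8, -0.1, -0.5]
finger_gap: 0.647
```

Run:
```python
from h import *
o=sensors.get_obs();print(o['ee_pos'],o['ft_force'],o['finger_gap'],o['joints'].round(2))
p,d=optics.grab_frame('wrist');cv2.imwrite('pics/w11.png',p[:,:,::-1])
p,d=optics.grab_frame('scene');cv2.imwrite('pics/s11.png',p[100:260,260:460,::-1].repeat(3,0).repeat(3,1))
```

```text
[610.53158593 -60.90767438 108.81160936] [-0.83105343 -0.10732439 -0.49479962] 0.6472577363742399 [ 0.3   0.46 -0.23  2.06 -0.11  0.25  2.  ]
```

View pics/w11.png

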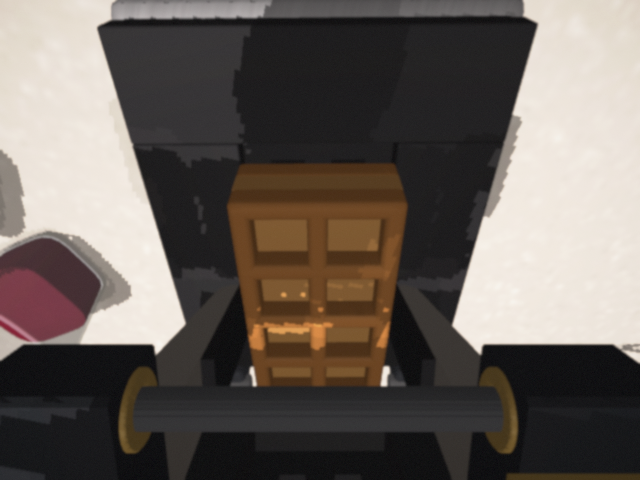

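View pics/s11.png

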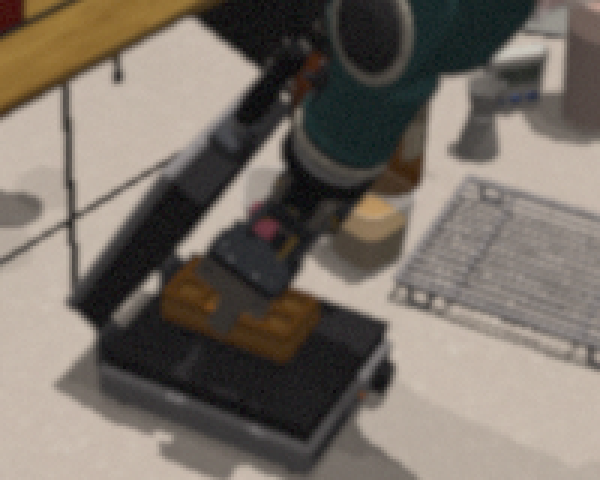

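Run:
```python
from h import *
o=sensors.get_obs();Q=R.from_rotvec(o['tool_rot']).as_matrix();p=o['ee_pos']
print(Q[:,1])
rows([(p-120*wf+[0,0,15],Q),([501,-356,130],Q)],0.6,[5,9])
```

```text
[-0.22070354  0.97534035  0.00106966]
t 12.7 p [610.2 -60.9 108.2] F [-0.   0.2 -0.5] gap 0.647 j [ 0.3   0.46 -0.23  2.06 -0.11  0.25  2.  ]
[-12.1, -0.1, -20.9, 0.0, 0.0, 0.0, 0.6]
[-12.1, -0.1, -20.9, 0.0, 0.0, 0.0, 0.6]
[-12.1, -0.1, -20.9, 0.0, 0.0, 0.0, 0.6]
[-12.1, -0.1, -20.9, 0.0, -0.0, 0.0, 0.6]
[-12.1, -0.1, -20.9, 0.0, -0.0, 0.0, 0.6]
[-2.9, -29.2, -5.0, 0.0, 0.0, 0.0, 0.6]
[-2.9, -29.2, -5.0, 0.0, 0.0, 0.0, 0.6]
[-2.9, -29.2, -5.0, 0.0, 0.0, 0.0, 0.6]
[-2.9, -29.2, -5.0, 0.0, 0.0, 0.0, 0.6]
[-2.9, -29.2, -5.0, 0.0, 0.0, 0.0, 0.6]
[-2.9, -29.2, -5.0, 0.0, 0.0, 0.0, 0.6]
[-2.9, -29.2, -5.0, 0.0, 0.0, 0.0, 0.6]
[-2.9, -29.2, -5.0, 0.0, 0.0, 0.0, 0.6]
[-2.9, -29.2, -5.0, 0.0, 0.0, 0.0, 0.6]
```

Request:
send_rows:
  series:
    - [-8,0,-14,0,0,0,0.6]
    - [-11,0,-19,0,0,0,0.6]
    - [-12,0,-21,0,0,0,0.6]
    - [-12,0,-21,0,0,0,0.6]
    - [-12,0,-21,0,0,0,0.6]

```text
time_s: 13.32
ee_pos: [495.7, -85.6, 120.5]
tool_rot: [-0.13, 1.171, 0.199]
ft_force: [0.4, -0.1, -0.4]
finger_gap: 0.651
```

```bash
cat >> h.py <<'E'
QW=tool(22.84,WY)
E
python3 - <<'E'
from h import *
rows([([501,-356,130],QW)],0.6,[10])
E
```

```text
t 13.325 p [495.7 -85.6 120.5] F [ 0.4 -0.1 -0.4] gap 0.651 j [ 0.57  0.32 -0.41  2.28 -0.17  0.21  2.16]
[-3.0, -26.5, -4.7, -0.0, -0.0, 0.0, 0.6]
[-3.0, -26.5, -4.7, -0.0, -0.0, 0.0, 0.6]
[-3.0, -26.5, -4.7, -0.0, -0.0, 0.0, 0.6]
[-3.0, -26.5, -4.7, -0.0, -0.0, 0.0, 0.6]
[-3.0, -26.5, -4.7, -0.0, -0.0, 0.0, 0.6]
[-3.0, -26.5, -4.7, -0.0, -0.0, 0.0, 0.6]
[-3.0, -26.5, -4.8, -0.0, -0.0, 0.0, 0.6]
[-3.0, -26.5, -4.8, -0.0, -0.0, 0.0, 0.6]
[-3.0, -26.5, -4.8, -0.0, -0.0, 0.0, 0.6]
[-3.0, -26.5, -4.8, -0.0, -0.0, 0.0, 0.6]
```

Request:
send_rows:
  series:
    - [-3,-15,-3,0,0,0,0.6]
    - [-3,-26,-5,0,0,0,0.6]
    - [-3,-26,-5,0,0,0,0.6]
    - [-3,-26,-5,0,0,0,0.6]
    - [-3,-26,-5,0,0,0,0.6]

```text
time_s: 13.95
ee_pos: [487.1, -209.5, 124.6]
tool_rot: [-0.132, 1.177, 0.2]
ft_force: [0.7, -1.4, -0.1]
finger_gap: 0.649
```

Run:
```python
from h import *
rows([([501,-356,130],QW)],0.6,[6])
```

```text
t 13.95 p [ 487.1 -209.5  124.6] F [ 0.7 -1.4 -0.1] gap 0.649 j [ 0.93  0.39 -0.51  2.17 -0.19  0.33  2.45]
[-2.1, -24.3, -2.6, -0.001, -0.002, -0.0, 0.6]
[-2.1, -24.3, -2.6, -0.001, -0.002, -0.0, 0.6]
[-2.1, -24.3, -2.6, -0.001, -0.002, -0.0, 0.6]
[-2.1, -24.3, -2.6, -0.001, -0.002, -0.0, 0.6]
[-2.1, -24.3, -2.6, -0.001, -0.002, -0.0, 0.6]
[-2.1, -24.3, -2.7, -0.001, -0.002, -0.0, 0.6]
```

Request:
send_rows:
  series:
    - [-2,-24,-2.5,0,-0.002,0,0.6]
    - [-2,-24,-2.5,0,-0.002,0,0.6]
    - [-2,-24,-2.5,0,-0.002,0,0.6]

```text
time_s: 14.32
ee_pos: [490.3, -284.3, 126.5]
tool_rot: [-0.13, 1.174, 0.2]
ft_force: [-0.2, -0.1, -0.2]
finger_gap: 0.653
```

Run:
```python
from h import *
rows([([501,-356,130],QW)],0.6,[3])
```

```text
t 14.325 p [ 490.3 -284.3  126.5] F [-0.2 -0.1 -0.2] gap 0.653 j [ 1.05  0.46 -0.51  2.07 -0.18  0.41  2.56]
[-1.9, -24.1, -1.2, -0.002, -0.002, -0.0, 0.6]
[-1.8, -24.1, -1.3, -0.002, -0.002, -0.0, 0.6]
[-1.8, -24.1, -1.3, -0.002, -0.002, -0.0, 0.6]
```

Request:
send_rows:
  series:
    - [-2,-24,-1,0,-0.002,0,0.6]
    - [-2,-24,-1,0,-0.002,0,0.6]
    - [0,-20,-1,0,-0.002,0,0.6]
    - [0,0,0,0,0,0,0.6]

```text
time_s: 14.82
ee_pos: [498.4, -356.8, 128.1]
tool_rot: [-0.127, 1.169, 0.197]
ft_force: [-0.2, 0.4, -1.7]
finger_gap: 0.649
```

Run:
```python
from h import *
rows([([501,-356,100],QW)],0.6,[3])
o=sensors.get_obs();p,d=optics.grab_frame('wrist');cv2.imwrite('pics/w12.png',p[:,:,::-1])
q,_=optics.grab_frame('scene');cv2.imwrite('pics/s12.png',q[60:260,260:520,::-1].repeat(3,0).repeat(3,1))
C=cloud('wrist',d,o);b=p.astype(int)
m=(b[:,:,0]-b[:,:,2]>25)&(C[:,:,2]>60)&(C[:,:,2]<140)
P=C[m];x=np.linalg.lstsq(np.c_[P[:,:2]-P[:,:2].mean(0),np.ones(len(P))],P[:,2],rcond=None)[0];print('waffle top slope',x,cv2.minAreaRect(P[:,:2].astype(np.float32)),len(P),P[:,2].max())
q,_=optics.grab_frame('top');cv2.imwrite('pics/t12.png',q[180:340,300:530,::-1].repeat(3,0).repeat(3,1))
```

```text
t 14.825 p [ 498.4 -356.8  128.1] F [-0.2  0.4 -1.7] gap 0.649 j [ 1.12  0.53 -0.5   1.94 -0.16  0.49  2.63]
[9.0, 0.0, -2.8, -0.003, -0.001, -0.0, 0.6]
[9.0, 0.0, -2.8, -0.003, -0.001, -0.0, 0.6]
[9.0, 0.1, -2.8, -0.003, -0.001, -0.0, 0.6]
waffle top slope [-1.06759393e-01 -8.00075721e-02  1.11540945e+02] ((584.330078125, -343.96453857421875), (279.1692199707031, 136.66757202148438), 27.007099151611328) 38666 139.56804113060537
```

View pics/w12.png

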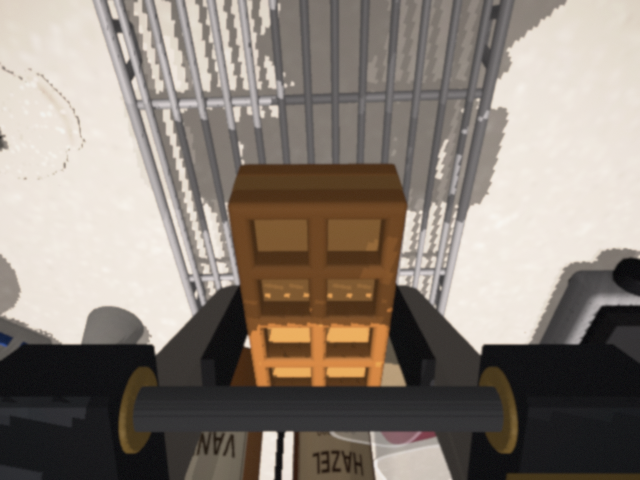

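View pics/s12.png

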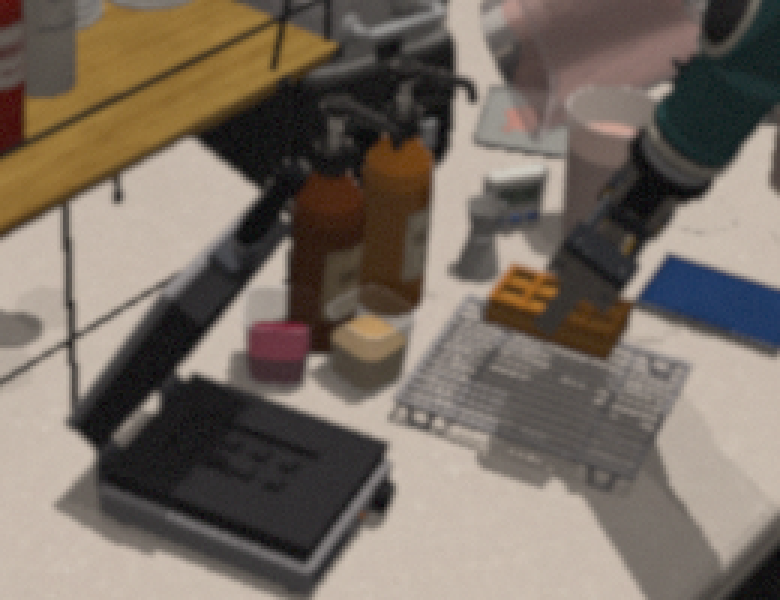

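View pics/t12.png

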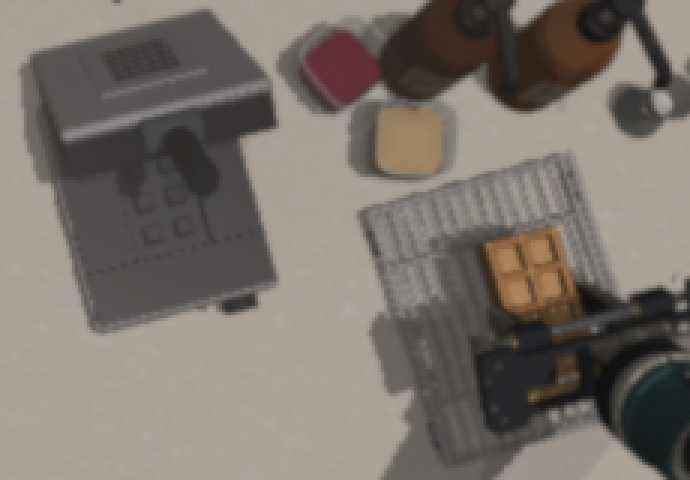

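Request:
send_rows:
  series:
    - [14,0,-4.5,0,0,0,0.6]
    - [14,0,-4.5,0,0,0,0.6]
    - [13,0,-4.5,0,0,0,0.6]
    - [8,0,-2,0,0,0,0.6]

```text
time_s: 15.48
ee_pos: [503.2, -349.7, 73.3]
tool_rot: [-0.129, 1.17, 0.204]
ft_force: [-0.1, -0.8, -1.6]
finger_gap: 0.649
```

Run:
```python
from h import *
rows([([501,-356,66],QW)],0.6,[3])
```

```text
t 15.475 p [ 503.2 -349.7   73.3] F [-0.1 -0.8 -1.6] gap 0.649 j [ 1.09  0.62 -0.48  1.96 -0.14  0.39  2.64]
[1.8, -1.9, -2.0, -0.001, -0.001, -0.002, 0.6]
[1.8, -1.9, -2.0, -0.001, -0.001, -0.002, 0.6]
[1.8, -1.9, -2.0, -0.001, -0.001, -0.002, 0.6]
```

Request:
send_rows:
  series:
    - [1,-5,-2.5,0,0,0,0.6]
    - [1,0,-1.5,0,0,0,0.6]
    - [1.5,0,-0.7,0,0,0,0.6]

```text
time_s: 15.85
ee_pos: [501.4, -355.5, 67.3]
tool_rot: [-0.128, 1.171, 0.205]
ft_force: [-0.0, 0.4, -1.1]
finger_gap: 0.647
```

Run:
```python
from h import *
rows([([501,-356,66],QW)],0.6,[1])
```

```text
t 15.85 p [ 501.4 -355.5   67.3] F [-0.   0.4 -1.1] gap 0.647 j [ 1.1   0.63 -0.48  1.96 -0.14  0.38  2.65]
[1.0, -0.4, -0.9, -0.003, -0.003, -0.006, 0.6]
```

Request:
send_rows:
  series:
    - [1.2,0,-0.5,0,0,0,0.6]
    - [1.2,0,-0.5,0,0,0,0.6]

```text
time_s: 16.1
ee_pos: [501.5, -355.9, 65.3]
tool_rot: [-0.129, 1.17, 0.204]
ft_force: [-6.7, 3.1, 10.1]
finger_gap: 0.648
```

Request:
send_rows:
  series:
    - [0,0,0,0,0,0,0.7]
    - [0,0,0,0,0,0,0.8]
    - [0,0,0,0,0,0,0.9]
    - [0,0,0,0,0,0,1]
    - [0,0,0,0,0,0,1]

```text
time_s: 16.73
ee_pos: [502.1, -356.2, 66.0]
tool_rot: [-0.13, 1.169, 0.203]
ft_force: [0.7, 0.4, -0.8]
finger_gap: 1.001
```

Run:
```python
from h import *
rows([([501,-356,66],QW)],0.6,[1])
p,d=optics.grab_frame('wrist');cv2.imwrite('pics/w13.png',p[:,:,::-1])
```

```text
t 16.725 p [ 502.1 -356.2   66. ] F [ 0.7  0.4 -0.8] gap 1.001 j [ 1.1   0.64 -0.48  1.96 -0.14  0.38  2.65]
[-0.4, 0.4, -1.0, -0.003, -0.002, -0.003, 0.6]
```

View pics/w13.png

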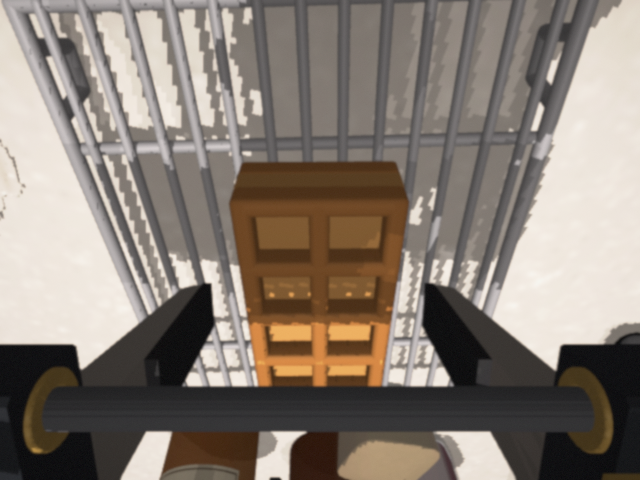

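Released; waffle is lying on the wires, clear of the fingers. Backing off along the tool.

Request:
send_rows:
  series:
    - [-15,0,0,0,0,0,1]
    - [-30,0,0,0,0,0,1]
    - [-40,0,0,0,0,0,1]
    - [-40,0,0,0,0,0,1]
    - [-40,0,0,0,0,0,1]

```text
time_s: 17.4
ee_pos: [437.2, -370.1, 222.8]
tool_rot: [-0.128, 1.171, 0.207]
ft_force: [0.9, -0.1, -0.1]
finger_gap: 0.997
```

Request:
send_rows:
  series:
    - [-10,-50,-40,0,0,0,1]
    - [-10,-50,-40,0,0,0,1]
    - [-10,-50,-40,0,0,0,1]
    - [0,0,0,0,0,0,1]

```text
time_s: 17.9
ee_pos: [351.4, -545.9, 212.9]
tool_rot: [-0.14, 1.17, 0.198]
ft_force: [-0.3, 1.1, -0.6]
finger_gap: 0.999
```

Run:
```python
from h import *
o=sensors.get_obs();print(o['time_s'],o['ee_pos'],o['ft_force'])
q,d=optics.grab_frame('scene');cv2.imwrite('pics/s14.png',q[:,:,::-1])
p,d=optics.grab_frame('top');cv2.imwrite('pics/t14.png',p[:,:,::-1])
C=cloud('top',d);b=p.astype(int);c=np.zeros((480,640),bool);c[230:335,420:520]=1
m=(b[:,:,0]-b[:,:,2]>40)&c;P=C[m];print(len(P),np.median(P,0),P[:,2].min(),P[:,2].max())
v,u=np.nonzero(m);W=world('top',np.c_[u,v],z=56);r=cv2.minAreaRect(W[:,:2].astype(np.float32));print(r)
A=np.c_[P[:,:2]-P[:,:2].mean(0),np.ones(len(P))];print(np.linalg.lstsq(A,P[:,2],rcond=None)[0])
```

```text
17.9 [ 351.3515591  -545.85289541  212.8646761 ] [-0.32737576  1.12078962 -0.5559638 ]
1267 [ 515.94580592 -351.09998074   52.71930263] 39.74479807097373 1259.2708118035503
((555.0384521484375, -331.2627868652344), (225.33432006835938, 80.6549072265625), 26.009838104248047)
[-0.9513718   1.90192268 58.29817585]
```

View pics/s14.png

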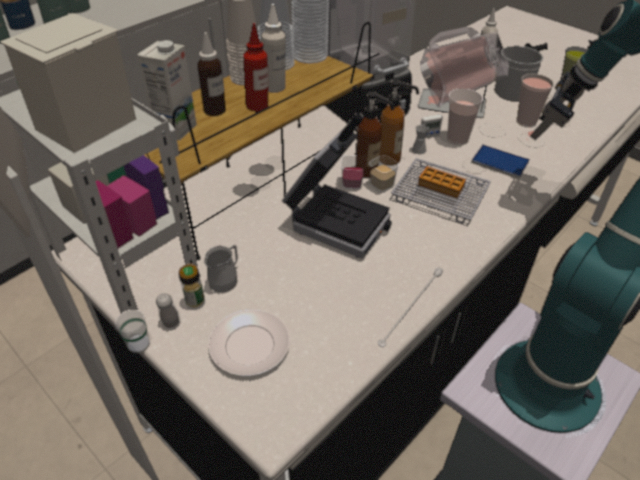

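View pics/t14.png

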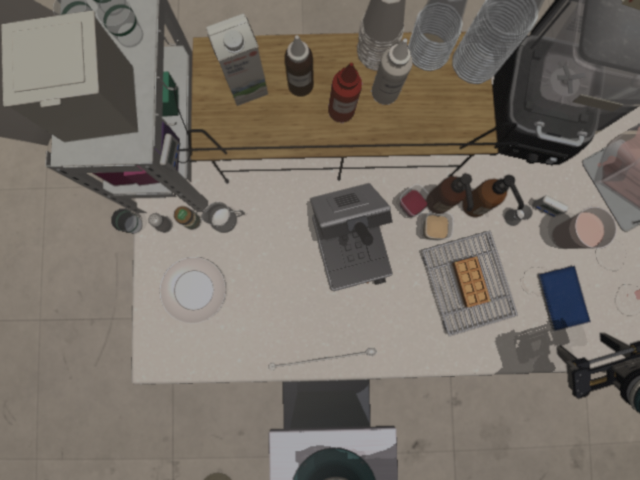

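Run:
```python
from h import *
p,d=optics.grab_frame('top');C=cloud('top',d);b=p.astype(int)
c=np.zeros((480,640),bool);c[254:310,450:492]=1
m=(b[:,:,0]-b[:,:,2]>40)&c;v,u=np.nonzero(m);W=world('top',np.c_[u,v],z=56);print('waffle',len(u),cv2.minAreaRect(W[:,:2].astype(np.float32)),C[m][:,2].mean())
P=C[m];A=np.c_[P[:,:2]-P[:,:2].mean(0),np.ones(len(P))];print('slope',np.linalg.lstsq(A,P[:,2],rcond=None)[0])
f=F()
for u in (325,340,375):
  for v in range(186,232,4):
    q=C[v,u];print(u,v,round(-(q-HINGE)@f,1),round(q[2],1),end=' | ')
  print()
```

```text
waffle 1126 ((509.3899230957031, -353.74761962890625), (115.5382308959961, 60.62070083618164), 13.751211166381836) 56.203607456628426
slope [-0.35900747  1.73426986 56.20360746]
325 186 -70.0 0.5 | 325 190 -60.1 -1.5 | 325 194 -27.0 102.9 | 325 198 -12.6 126.4 | 325 202 1.8 151.5 | 325 206 15.8 177.0 | 325 210 28.6 198.5 | 325 214 40.7 218.2 | 325 218 53.0 240.8 | 325 222 63.5 254.5 | 325 226 71.3 252.7 | 325 230 79.1 249.9 | 
340 186 -60.1 -0.3 | 340 190 -28.4 97.6 | 340 194 -11.6 132.1 | 340 198 3.4 160.5 | 340 202 17.1 184.7 | 340 206 29.6 205.0 | 340 210 41.7 224.7 | 340 214 52.3 237.3 | 340 218 64.2 260.1 | 340 222 71.2 252.9 | 340 226 78.6 247.1 | 340 230 86.5 245.4 | 
375 186 -36.9 -2.5 | 375 190 5.1 156.3 | 375 194 18.9 181.2 | 375 198 31.7 203.2 | 375 202 44.1 224.3 | 375 206 55.9 244.3 | 375 210 66.4 258.6 | 375 214 73.8 253.5 | 375 218 81.1 248.0 | 375 222 88.5 242.0 | 375 226 95.9 235.2 | 375 230 83.4 58.4 |
```

Run:
```python
from h import *
from cell import ticket
p,d=optics.grab_frame('top');C=cloud('top',d);b=p.astype(int)
c=np.zeros((480,640),bool);c[254:310,450:492]=1
m=(b[:,:,0]-b[:,:,2]>40)&c;P=C[m];P=P[(abs(P[:,2]-58)<12)&(np.hypot(P[:,0]-509,P[:,1]+354)<75)]
A=np.c_[P[:,:2]-P[:,:2].mean(0),np.ones(len(P))];print(len(P),'slope',np.linalg.lstsq(A,P[:,2],rcond=None)[0],np.percentile(P[:,2],[10,50,90]))
print(ticket.hand_in())
```

```text
1023 slope [5.34535573e-04 1.82331652e-02 5.38640847e+01] [47.38875214 54.93166385 59.42625237]
the job is handed in; nothing more can be done
None
```

The waffle is lying flat in the middle of the cooling rack, the lid is standing fully open, and the job was handed in at about 18 s. I swung the lid up by its handle and came in under it tilted about 23°. I lifted the waffle about 21 mm straight up before drawing it out, set it down under a light contact of about 10 N, let go and backed away.

**Last checks before hand-in:**
- **Waffle position:** its centre is about 2 mm from the measured rack centre, and it lies along the rack to within about 1°.
- **Waffle flatness:** the top surface slopes about 1°. My first slope fit gave nonsense because of stray depth readings. Repeating it without them gave the 1° figure.
- **Lid:** it stands at 59.9°, which matches the 60° stop.
- **Other things on the counter:** by eye in the last overhead and scene pictures, the other things are where they started. I did not measure their positions.

**Not clean or not checked:**
- **Lid handle:** the fingers slipped off the handle while pushing the lid against its stop. The lid stayed fully open, and the highest force I read was about 15 N.
- **Grip force:** the force on the waffle could not be measured. I closed the fingers only slightly past its width, and at most it was half the gripper's maximum, 30 N a finger. That is above the 10 to 15 N you asked for but below the 40 N at which it breaks.

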